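# Load the split-tube furnace and draw its latch shut

### The job

Get the small split-tube furnace ready for a run: put the forceps that lie across the tubes down on the bare end of the same tray, then lay the longer ceramic tube centred in the furnace's saddles and swing the lid down. Then flip the draw latch's loop over the hook on the lid and press the lever down over centre until it lies flat and holds the lid drawn shut. Set the tube down rather than drop it, leave the short tube where it lies and do not knock over or shift the jar that stands between tray and furnace.

Things in the scene. Friction and masses are not known exactly. Their poses are not given: they have to be found in the camera images.
- furnace: grey split-tube furnace fixed to the worktop, 233 deep, 170 wide, 130 mm high shut. Origin under it: front edge at x -113, back at +120 mm; x from its front to its back, z up, y so that it makes a right-handed frame. Seam of lower half and lid at z 85. Above z 30 its front slopes back at 45 degrees, crosses the seam at x -58 and meets the lid's flat top at x -13, z 130
- furnace_seat (a point): where the middle of a tube lying in both saddles belongs (furnace x 20, y 0, z 85 mm; same axes; the tube runs along y). The open chamber below spans x -48 to +90, y -63 to +63, floor at z 30 mm, between 22 mm thick end walls, each with a 90-degree V notch (the saddle, 42 mm wide at the seam). A 200 mm tube sticks out 15 mm at each end
- lid (a joint): angle of the furnace lid on its rear hinge, rad: 0 shut, up to 1.6 open (1.25 to 1.5 at the start, leaning over the chamber). It has friction, stays where it is left while steep and may sink shut lower down; 2 to 6 N at the handle move it
- lid_hinge (a point): middle of the lid's hinge line, 92 mm behind the seat at seam height; the line runs along y
- lid_handle (a point): middle of the round steel handle bar (12 mm thick, 66 mm long, along y) on the lid's slope, beside the latch; lid shut, it stands 38 mm off the slope, 30 mm up the slope from the seam; two legs go from its ends straight to the slope
- latch_lever (a joint): angle of the latch lever, rad: 0 pressed flat, pointing down the slope; grows as its tip swings out and up, to 2.6 (1.9 to 2.5 at the start, roughly upright in the room). Friction keeps it where it is left; the open latch stands up to 150 mm high before the chamber, at furnace y -81 to -29 mm
- lever_pin (a point): middle of the lever's pin on the lower slope, 24 mm below the seam along the slope and 13 mm off it; furnace axes; the lever turns about y. The loop hangs on a second pin in the lever, 14 mm from this one: with the lever flat it lies down the slope, 20 degrees towards the slope; it turns with the lever
- lever_tip (a point): middle of the rounded end of the lever, 54 mm from its pin; a steel plate 34 mm wide, 3 mm thick. Press the face that looks outwards when the lever is flat (it is in line with the pin). With the loop hooked it takes up to about 8 N at 40 mm from the pin to go over centre, then it snaps flat
- latch_loop (a joint): angle of the wire loop relative to the lever, rad: 0 closed, negative swings it outwards. It swings freely; it rests on its stop at -3.85, leaning up and out from the furnace's front; tipped the other way past upright it falls on to the lid
- loop_bar (a point): middle of the loop's cross bar: 8 mm thick, 47 mm long, along y, 66.7 mm from the loop's pin; two 5 mm wires 47 mm apart run back to that pin. The lever must stand past about 1.9 rad for the bar to reach beyond the hook
- keeper_seat (a point): where the bar's centre sits when hooked on the keeper, a 20 mm wide hook on the lid's slope, 31 mm up from the seam (lid shut). Axes: x up the slope, z out of it. The hook stands 10 mm above this point, its lip reaches 2 mm up the slope from it; so drop the bar on the slope beyond (x over 8 mm): pressing the lever draws it under the lip
- keeper (a joint): how far the sprung keeper has been drawn down the slope, m: 0 slack, up to 0.005; about 0.0014 with the latch properly shut
- tray: shallow grey plastic parts tray fixed to the worktop, 172 mm (x) by 300 mm (y), floor at z 3 mm, walls 3 mm thick and 22 mm high. Origin under its centre. Low ribs hold two tubes along y at x -36 and +36 mm, centred near y -40 mm; the end from y +67 to +147 mm is bare. A lab jack's plate 215 mm high stands behind that end (world x over 0.595, y over 0.34 m)
- tube_long_mid (a point): centre of the longer white ceramic tube, 200 mm long (along its y), 30 mm thick, 0.16 kg; its centre is 15 mm above the tray floor
- tube_short_mid (a point): centre of the shorter white ceramic tube, 130 mm long, 30 mm thick, in the other cradle
- forceps_mid (a point): middle of steel forceps lying flat across both tubes: 134 mm long (along y, this point is 62 mm from the +y end, where they balance), 14 mm wide (x), 9 mm thick (this point is half-way up), 0.025 kg
- jar: a filled amber wide-mouth jar with a cream screw cap, 68x68x126 mm, on the worktop between tray and furnace; origin at the centre of its underside; a balance 76 mm high, with a dish up to 115 mm, stands behind it (world x 0.49 to 0.85, y -0.08 to 0.22 m)

How it is judged:
By the outcome, as a careful person would: the job done as asked, in the order asked, and still so for the second after the job is handed in, with the robot touching nothing.
It also fails if it takes over 72 s, if anything falls off the work surface, if the arm or the gripper's body presses on something with over 40 N, if the wrist force passes 120 N, or if a joint passes its speed limit or range.

### The arm

A 6-joint arm with a two-finger parallel gripper is mounted at the origin on a cart in front of the work surface, level with it; the furniture and walls round the work are solid. World frame = base frame: x ahead of the robot, y to its left, z up, the work surface at z = 0. Lengths are in mm, angles in rad, forces in N, time in s.
With the tool pointing down it reaches from about 300 to 825 mm from the base axis. Payload 5.4 kg.
Tool frame: the origin (TCP) lies at the very end of the fingers, on their centre line; the grasp point (between the pads) lies 19 mm behind it; z points along the fingers, y is the direction in which the jaws open and shut (so a half turn about z gives the same grasp; the last joint's range is limited). The gripper opens to 92 mm and grips with 3 to 60 N. Pads are 20 mm wide; open, the fingers measure 128 mm over their backs; the gripper's body (75 mm by 189 mm) begins 69 mm behind the grasp point.
Start: joints at [0.907, 0.158, 1.597, -0, 1.386, -0.21], TCP at [252.078, 516.781, 214.601] pointing down, gripper open.
Joint ranges: [-2.91, 2.91], [-0.94, 2.29], [0.18, 2.7], [-1.29, 4.43], [0.17, 2.64], [-3, 3]. Speed limits (rad/s): [2.57, 2.57, 3.14, 3.14, 3.14, 3.14].

### API

Orientations are given as [roll, pitch, yaw] about the fixed x, y, z axes, in that order (R = Rz(yaw) Ry(pitch) Rx(roll)).
In Python, from plant import readout, optics, close_job gives the robot as it stands.
- The arm moves only by the tool jog_arm, never from a script. Its argument "series" is a list of rows, each an object with "linear": the shift along the world's x, y, z in m, a list of three; "delta_rot": the turn, a rotation vector about the world's x, y, z in degrees, a list of three; "grip": the closure, from 0 (fully open) to 1 (shut). In form: [{"linear": [x, y, z], "delta_rot": [ax, ay, az], "grip": grip}, ...]. A call has 1 to 12 rows; each row is the pose to reach, as a shift and turn from the pose measured when the call began; what a row does not reach only later rows make up. A row lasts 1/10 s, in which the tool goes at most 50 mm and 8.59 degrees, less where a joint would pass 70% of its speed; a pose out of reach is approached as far as the arm can. A call with a gripper value outside its range is refused whole. The fingers move at their own pace and stop on an object; the grip force is fixed at half the most. Time passes only in rows, so rows that repeat a pose let the fingers close. It gives the time, the measured TCP pose, the force and the opening at its end, in the units of the state.
- readout.get_obs(): the state, without advancing time (a new reading comes with each control period).
- optics.snapshot(name): name is "scene" or "top" or "wrist"; returns the picture (420x560x3 uint8, red, green, blue); there is no depth.
- optics.camera_info(name): a dict with "fx", "fy", "cx", "cy" (pixels), "origin" and "orientation" of the camera in the world. Camera axes: x right, y down, z forward; pixel columns grow to the right and rows downward; lengths in mm; the calibration is good to about 2 mm. The wrist camera is an equidistant fisheye: a pixel r from the principal point sees the ray r / f radians off the axis. A picture is of the moment at which its call begins: read the wrist's pose just before it. camera_info takes no time and is no camera call; for the wrist camera it gives the pose at the moment of the call.
- close_job(): hands the job in, once; it reports no verdict.
The state is a dict: "clock": time; "qpos": joint angles; "joint_velocities": joint speeds; "effort": joint torques, N m; "ee_pos": TCP position; "eef_rot": TCP orientation; "contact_force": force on the tool from outside, world axes, zero at the start; "wrist_torque": the same for the moment, N m; "opening": opening from 0.0 (shut) to 1.0 (fully open).
Only numpy, scipy, OpenCV 4.12 (cv2) and the standard library are available. Lean on these libraries where they do the work, as an engineer would, in place of code of your own. Each camera call takes 0.05 s, during which the arm holds its last target.

## Working session

There is one attempt and no reset: what is moved stays moved. The work goes in short steps, Python scripts to look and compute and a tool call to move; the robot and the scene stay as the last step left them, time stands still between calls to the robot, and variables do not carry over. Pictures are saved under pics/ and viewed, and the job is handed in when it is done.

Besides the shell and the picture viewer there is one more tool, called after ">>>" as a command line: name --argument value ..., lists and objects as JSON in quotes. jog_arm: Moves the arm, as the interface text tells. Its arguments: {"type":"object","properties":{"series":{"type":"array","items":{"type":"object","properties":{"linear":{"type":"array","items":{"type":"number"}},"delta_rot":{"type":"array","items":{"type":"number"}},"grip":{"type":"number"}}}}},"required":["series"]}

```bash
ls; mkdir -p pics
python3 - <<'E'
from plant import readout, optics
import cv2
print(readout.get_obs())
for n in ("scene","top","wrist"):
    print(n,optics.camera_info(n))
    im=optics.snapshot(n); cv2.imwrite(f"pics/a_{n}.png",im[:,:,::-1])
E
```

```text
pics
{'clock': 0.0, 'qpos': array([ 9.06889679e-01,  1.59028307e-01,  1.59824008e+00, -2.95894290e-05,
        1.38617346e+00, -2.10095964e-01]), 'joint_velocities': array([ 0.00128688, -0.00142052, -0.00093093,  0.00199255, -0.000668  ,
        0.00064646]), 'effort': array([-1.26753181e-03, -3.85556173e+01, -3.22110200e+01,  7.00461748e-02,
        3.77543271e-02, -1.20663744e-04]), 'ee_pos': array([251.70783027, 516.28412844, 213.62663603]), 'eef_rot': array([-3.13977805e+00, -3.57219652e-04,  2.68778710e+00]), 'contact_force': array([-0.43757094,  0.08736806,  0.39879368]), 'wrist_torque': array([-0.02068048,  0.04249592,  0.03863769]), 'opening': 0.9990092677355428}
scene {'fx': 488.6127748614586, 'fy': 488.6127748614586, 'cx': 285.2666161904093, 'cy': 208.6285180008881, 'origin': array([-217.20397622, -595.78465597, 1136.10545737]), 'orientation': array([-2.41895646, -0.01231998, -0.90022185])}
top {'fx': 484.2885626009417, 'fy': 484.2885626009417, 'cx': 277.44015809631526, 'cy': 201.19415493722326, 'origin': array([ 368.74922973,  -24.65555191, 1529.00389702]), 'orientation': array([-3.04275683, -0.0077409 , -1.57803002])}
wrist {'fx': 325.19226210127806, 'fy': 325.19226210127806, 'cx': 283.0680984248431, 'cy': 205.90881823828053, 'origin': array([187.26458279, 547.79629741, 383.131971  ]), 'orientation': array([2.88460331e+00, 1.64200553e-03, 1.11861068e+00])}
```

View pics/a_scene.png

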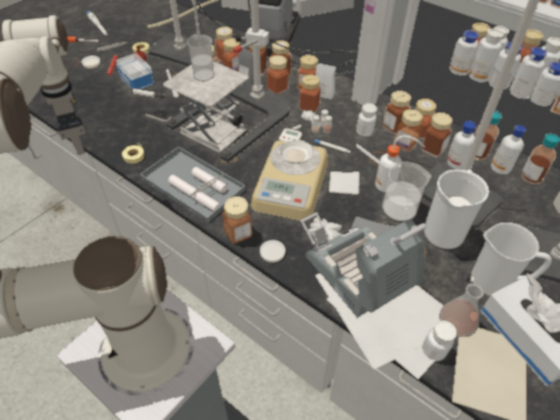

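View pics/a_top.png

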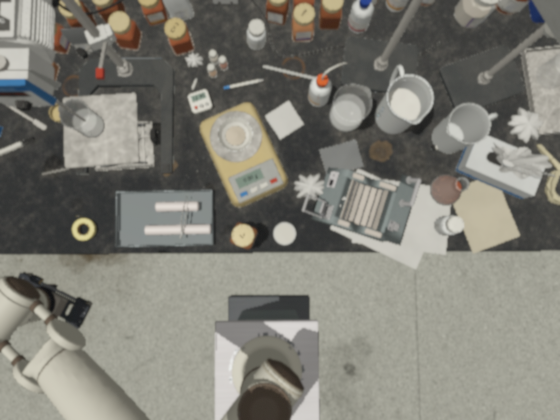

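View pics/a_wrist.png

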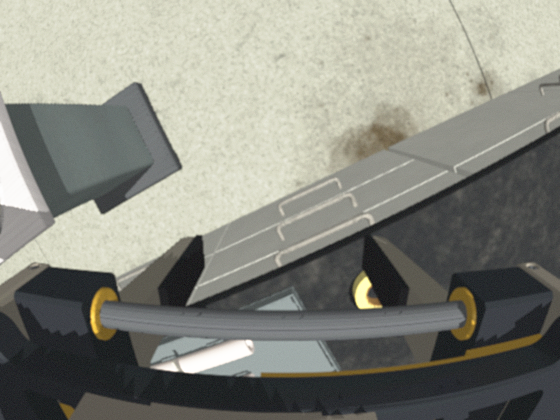

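```bash
cat > h.py <<'E'
import numpy as np, cv2
from scipy.spatial.transform import Rotation as Ro
from plant import readout, optics
def RR(o): return Ro.from_euler('xyz',o).as_matrix()
class Cam:
    def __init__(s,n,info=None):
        i=info or optics.camera_info(n); s.n=n
        s.f=i['fx'];s.cx=i['cx'];s.cy=i['cy'];s.o=np.array(i['origin']);s.R=RR(i['orientation'])
    def ray(s,uv):
        u=(uv[0]-s.cx)/s.f; v=(uv[1]-s.cy)/s.f
        if s.n=='wrist':
            r=np.hypot(u,v); k=np.sin(r)/r if r>1e-9 else 1; d=np.array([u*k,v*k,np.cos(r)])
        else: d=np.array([u,v,1.])
        d=s.R@d; return d/np.linalg.norm(d)
    def plane(s,uv,z):
        d=s.ray(uv); return s.o+d*(z-s.o[2])/d[2]
    def proj(s,p):
        q=s.R.T@(np.asarray(p,float)-s.o)
        if s.n=='wrist':
            r=np.hypot(q[0],q[1]); t=np.arctan2(r,q[2]); k=t/max(r,1e-9); return np.array([s.cx+s.f*q[0]*k,s.cy+s.f*q[1]*k])
        return np.array([s.cx+s.f*q[0]/q[2],s.cy+s.f*q[1]/q[2]])
def tri(cs,uvs):
    A=np.zeros((3,3));b=np.zeros(3);D=[]
    for c,uv in zip(cs,uvs):
        d=c.ray(uv);P=np.eye(3)-np.outer(d,d);A+=P;b+=P@c.o;D.append(d)
    x=np.linalg.solve(A,b)
    return x,[np.linalg.norm((np.eye(3)-np.outer(d,d))@(x-c.o)) for c,d in zip(cs,D)]
def crop(im,x0,y0,x1,y1,k,name):
    c=cv2.resize(im[y0:y1,x0:x1],None,fx=k,fy=k,interpolation=cv2.INTER_CUBIC)
    for u in range((x0//10+1)*10,x1,10):
        cv2.line(c,((u-x0)*k,0),((u-x0)*k,4 if u%50 else 12),(0,255,255),1)
        if u%20==0: cv2.putText(c,str(u),((u-x0)*k-9,22),0,.35,(0,255,255),1)
    for v in range((y0//10+1)*10,y1,10):
        cv2.line(c,(0,(v-y0)*k),(4 if v%50 else 12,(v-y0)*k),(0,255,255),1)
        if v%20==0: cv2.putText(c,str(v),(14,(v-y0)*k+4),0,.35,(0,255,255),1)
    cv2.imwrite(name,c)
def snap(n,name):
    c=Cam(n); im=optics.snapshot(n)[:,:,::-1].copy(); cv2.imwrite(f'pics/{name}.png',im); return c,im
E
python3 - <<'E'
from h import *
t=cv2.imread('pics/a_top.png'); s=cv2.imread('pics/a_scene.png')
crop(t,105,180,225,255,6,'pics/b_top_tray.png')
crop(t,295,155,425,250,6,'pics/b_top_furn.png')
crop(s,130,140,260,240,6,'pics/b_sc_tray.png')
crop(s,295,210,435,310,5,'pics/b_sc_furn.png')
E
```

```text
(no output)
```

View pics/b_top_tray.png

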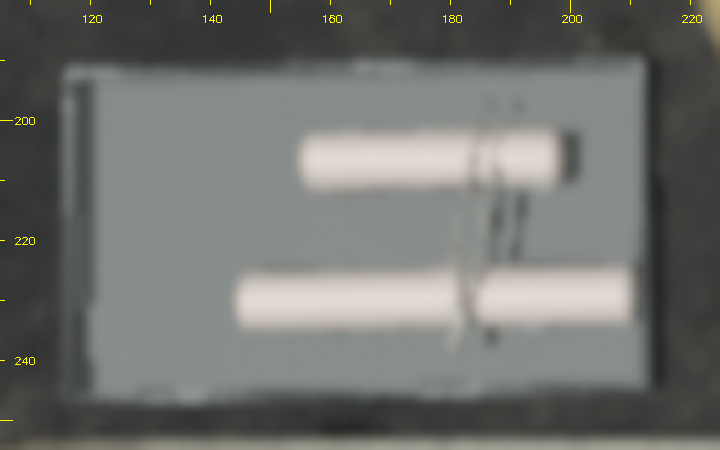

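View pics/b_top_furn.png

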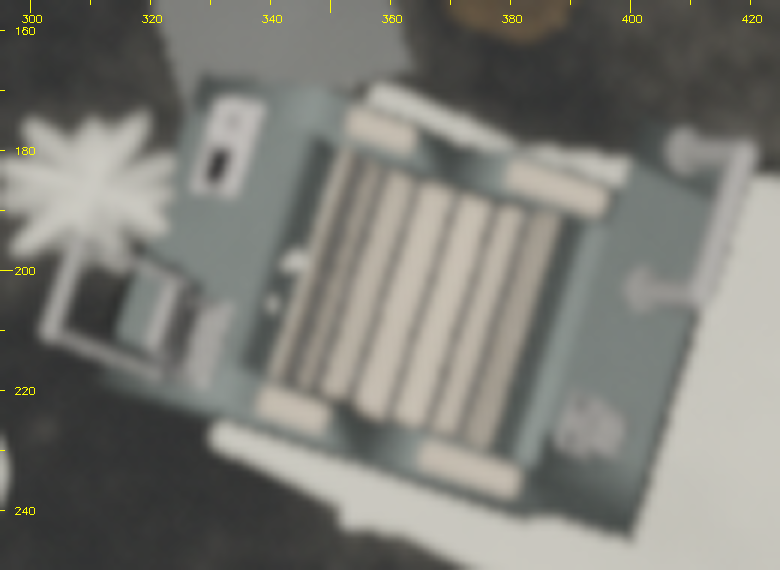

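View pics/b_sc_tray.png

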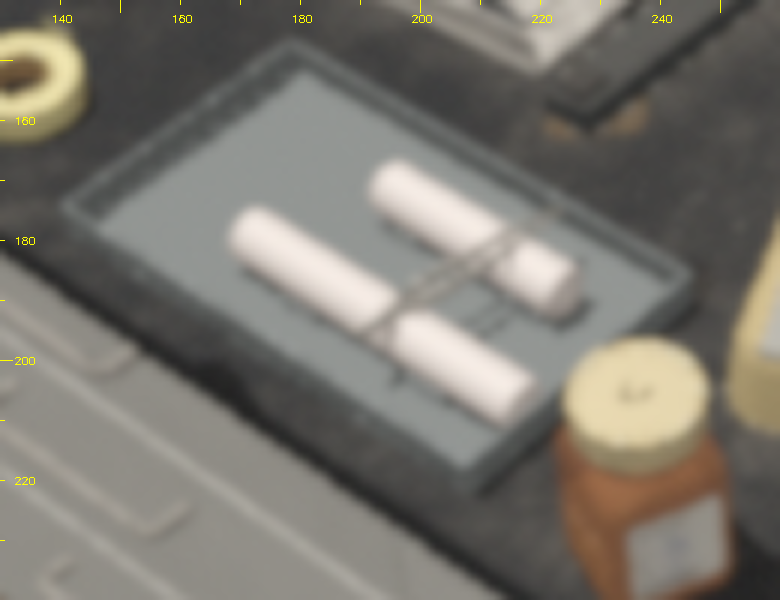

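View pics/b_sc_furn.png

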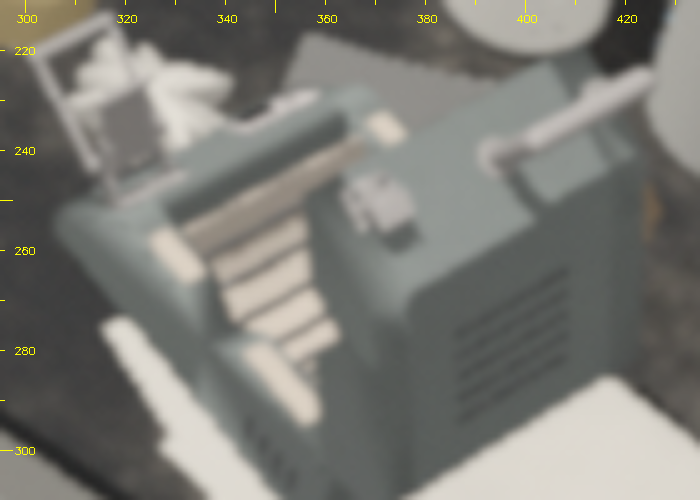

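Run:
```python
from h import *
w=Cam('wrist'); print('axis',w.R[:,2],'up',-w.R[:,1])
o=readout.get_obs(); p=o['ee_pos'];print('tcp px',w.proj(p), w.proj(p+[0,0,19]))
T=Cam('top');S=Cam('scene')
for z in (0,20): print([w.plane(uv,z).round() for uv in ((283,10),(283,200),(20,200),(540,200))])
# tray corners (rim z22) in top
for uv in ((116.5,191.5),(212,190),(213.5,244),(117,246)): print('rim',T.plane(uv,22).round(1))
for uv in ((180,147),(245,186),(209,219),(141,174)): print('rimS',S.plane(uv,22).round(1))
for a,b in (((144,230),(169,179)),): pass
# tube long ends (axis) 
print('long',T.plane((144.5,230.3),18),T.plane((210.5,228.5),18))
print('short',T.plane((155,207),18),T.plane((198.5,206.3),18))
print('forc',T.plane((181,236),37.5),T.plane((188,200),37.5),S.plane((192,196),37.5),S.plane((224,174),37.5))
print('jar cap', tri([T,S],[(243,237),(236,205)]))
```

```text
axis [ 0.22807572 -0.11229512 -0.96714594] up [-0.87009827  0.42225849 -0.25421795]
tcp px [283.36267094 252.64347436] [283.34185562 267.11470072]
[array([ 63., 608.,   0.]), array([271., 506.,   0.]), array([ 88., 135.,  -0.]), array([443., 865.,   0.])]
[array([ 69., 604.,  20.]), array([267., 509.,  20.]), array([ 94., 157.,  20.]), array([429., 848.,  20.])]
rim [551.8 465.4  22. ]
rim [554.6 167.2  22. ]
rim [386.2 161.6  22. ]
rim [382.1 459.5  22. ]
rimS [554.4 456.5  22. ]
rimS [555.5 162.3  22. ]
rimS [385.7 154.8  22. ]
rimS [384.5 458.1  22. ]
long [430.19984088 376.7054341   18.        ] [434.37903767 171.68157185  18.        ]
short [502.73416201 345.39630719  18.        ] [504.04143621 209.62372849  18.        ]
forc [411.15782724 259.42129894  37.5       ] [522.05951008 239.19073115  37.5       ] [410.8567776  249.16880263  37.5       ] [542.45339301 239.01939112  37.5       ]
jar cap (array([406.75790264,  60.87170699, 132.07988069]), [np.float64(3.44120463851169), np.float64(3.4412046385118207)])
```

>>> jog_arm --series '[{"linear": [0.03, -0.034, 0.01], "delta_rot": [0, 0, 5], "grip": 0.4}, {"linear": [0.06, -0.067, 0.02], "delta_rot": [0, 0, 10], "grip": 0.4}, {"linear": [0.09, -0.1, 0.03], "delta_rot": [0, 0, 15], "grip": 0.4}, {"linear": [0.12, -0.134, 0.04], "delta_rot": [0, 0, 20], "grip": 0.4}, {"linear": [0.15, -0.167, 0.04], "delta_rot": [0, 0, 26], "grip": 0.4}, {"linear": [0.18, -0.2, 0.04], "delta_rot": [0, 0, 26], "grip": 0.4}, {"linear": [0.21, -0.23, 0.04], "delta_rot": [0, 0, 26], "grip": 0.4}, {"linear": [0.22, -0.245, 0.04], "delta_rot": [0, 0, 26], "grip": 0.4}, {"linear": [0.22, -0.245, 0.04], "delta_rot": [0, 0, 26], "grip": 0.4}, {"linear": [0.22, -0.245, 0.04], "delta_rot": [0, 0, 26], "grip": 0.4}]'

```text
clock: 1.15
ee_pos: [471.5, 271.5, 253.5]
eef_rot: [-3.14, -0.001, 3.141]
contact_force: [-0.6, 0.0, 0.7]
opening: 0.596
```

Run:
```python
from h import *
o=readout.get_obs(); print(o['clock'],o['ee_pos'],o['eef_rot'],o['qpos'],o['opening'])
c,im=snap('wrist','c_w'); np.save('c_w.npy',np.r_[c.o,c.R.ravel()])
```

```text
1.15 [471.46118951 271.5089045  253.51369912] [-3.14046271e+00 -1.24825964e-03  3.14091268e+00] [ 3.00724055e-01  5.48642109e-02  1.63202818e+00 -7.13119890e-04
  1.45622772e+00 -1.26931094e+00] 0.5958611724991046
```

View pics/c_w.png

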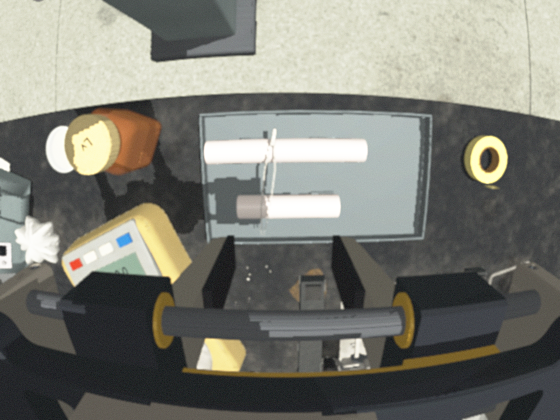

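Run:
```python
from h import *
im=cv2.imread('pics/c_w.png'); crop(im,190,100,380,250,4,'pics/c_wz.png')
```

```text
(no output)
```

View pics/c_wz.png

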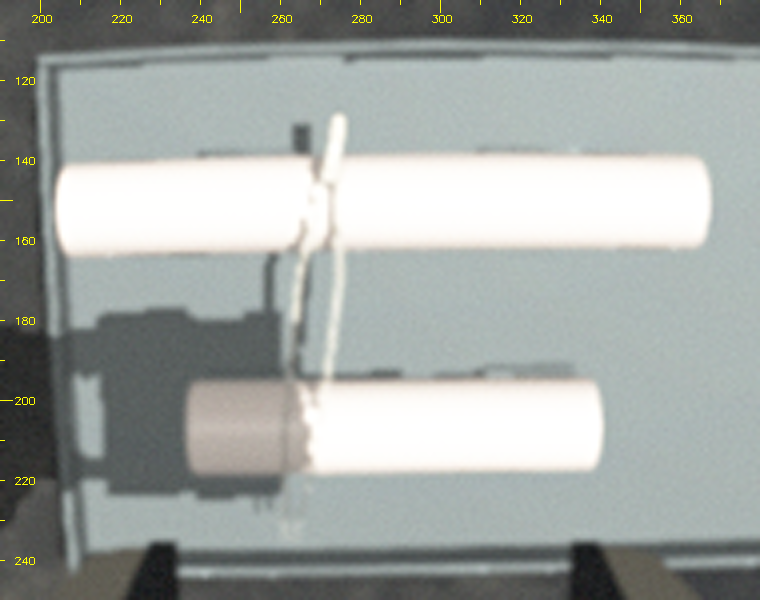

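Run:
```python
from h import *
a=np.load('c_w.npy'); c=Cam('wrist'); c.o=a[:3]; c.R=a[3:].reshape(3,3); np.set_printoptions(precision=1,suppress=True)
e1=c.plane((275,128),37.5);e2=c.plane((264,235),37.5);print(e1,e2,np.linalg.norm(e1-e2)); u=(e2-e1)/np.linalg.norm(e2-e1); print('mid',e1+62*u,'ang',np.degrees(np.arctan2(u[1],u[0])))
for uv in((204,152.5),(367.5,150)): print('long',c.plane(uv,18))
for uv in((236.5,206.5),(341,206)): print('short',c.plane(uv,18))
for uv in((264,176),(275,176),(263,186),(273,186)): print(c.plane(uv,37.5))
```

```text
[406.2 261.8  37.5] [538.7 247.4  37.5] 133.28322564716606
mid [467.8 255.1  37.5] ang -6.212034034076165
long [435.9 170.9  18. ]
long [432.3 378.7  18. ]
short [506.7 211.   18. ]
short [505.9 346.8  18. ]
[463.6 248.5  37.5]
[463.7 261.7  37.5]
[475.9 247.1  37.5]
[475.9 259.2  37.5]
```

>>> jog_arm --series '[{"linear": [0.0, -0.004, -0.03], "delta_rot": [0, 0, -3], "grip": 0.5}, {"linear": [-0.003, -0.01, -0.07], "delta_rot": [0, 0, -6.2], "grip": 0.6}, {"linear": [-0.003, -0.0165, -0.11], "delta_rot": [0, 0, -6.2], "grip": 0.6}, {"linear": [-0.003, -0.0165, -0.14], "delta_rot": [0, 0, -6.2], "grip": 0.6}, {"linear": [-0.003, -0.0165, -0.15], "delta_rot": [0, 0, -6.2], "grip": 0.6}, {"linear": [-0.003, -0.0165, -0.15], "delta_rot": [0, 0, -6.2], "grip": 0.6}]'

```text
clock: 1.8
ee_pos: [466.7, 256.1, 102.6]
eef_rot: [-3.14, -0.004, 3.035]
contact_force: [1.6, -0.1, 1.4]
opening: 0.401
```

Run:
```python
from h import *
o=readout.get_obs(); print(o['clock'],o['ee_pos'],o['eef_rot'],o['opening'])
c,im=snap('wrist','d_w'); np.save('d_w.npy',np.r_[c.o,c.R.ravel()])
crop(im,120,0,440,260,2,'pics/d_wz.png'); crop(im,220,80,340,190,6,'pics/d_wz2.png')
```

```text
1.8 [466.65411115 256.09615287 102.56663735] [-3.13954397 -0.0037305   3.03533799] 0.4005671966341194
```

View pics/d_wz.png

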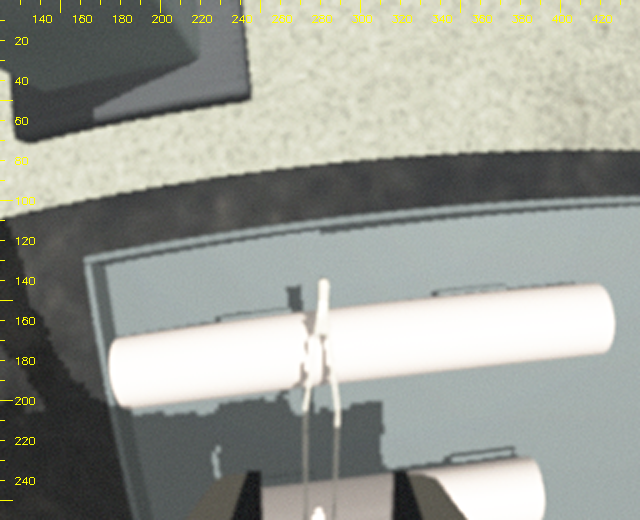

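```bash
cat >> h.py <<'E'
def ld(n):
    a=np.load(n+'.npy'); c=Cam('wrist'); c.o=a[:3]; c.R=a[3:].reshape(3,3); return c
E
python3 - <<'E'
from h import *
np.set_printoptions(precision=1,suppress=True)
a=ld('c_w');b=ld('d_w'); o=readout.get_obs()
print('end',tri([a,b],[(275,128),(281.5,139.5)]))
print('legs mid at z37.5',b.plane((280,230),37.5), b.plane((272.5,225),37.5),b.plane((287.5,225),37.5))
print('tube R',tri([a,b],[(367.5,150),(427,158)]),'tube L',tri([a,b],[(204,152.5),(174.5,187)]))
print('long33',a.plane((204,152.5),33),a.plane((367.5,150),33),b.plane((174.5,187),33),b.plane((427,158),33))
print('tcp px',b.proj(o['ee_pos']-[0,0,60]))
E
```

```text
end (array([406.1, 261.8,  55.8]), [np.float64(0.5640130635121545), np.float64(0.5640130635121231)])
legs mid at z37.5 [474.9 252.7  37.5] [470.3 247.5  37.5] [471.5 258.8  37.5]
tube R (array([431.4, 376.3,  27.2]), [np.float64(0.11542307842258479), np.float64(0.11542307842263133)]) tube L (array([434.3, 173.9,  31. ]), [np.float64(0.5097256781371724), np.float64(0.5097256781371109)])
long33 [434.5 174.7  33. ] [431.1 374.7  33. ] [433.5 174.4  33. ] [430.5 373.6  33. ]
tcp px [283.9 223.9]
```

>>> jog_arm --series '[{"linear": [0.001, -0.0015, -0.03], "delta_rot": [0, 0, 0], "grip": 0.6}, {"linear": [0.001, -0.0015, -0.06], "delta_rot": [0, 0, 0], "grip": 0.6}, {"linear": [0.001, -0.0015, -0.071], "delta_rot": [0, 0, 0], "grip": 0.6}, {"linear": [0.001, -0.0015, -0.071], "delta_rot": [0, 0, 0], "grip": 0.6}, {"linear": [0.001, -0.0015, -0.071], "delta_rot": [0, 0, 0], "grip": 1}, {"linear": [0.001, -0.0015, -0.071], "delta_rot": [0, 0, 0], "grip": 1}, {"linear": [0.001, -0.0015, -0.071], "delta_rot": [0, 0, 0], "grip": 1}, {"linear": [0.001, -0.0015, -0.071], "delta_rot": [0, 0, 0], "grip": 1}, {"linear": [0.001, -0.0015, -0.071], "delta_rot": [0, 0, 0], "grip": 1}]'

```text
clock: 2.75
ee_pos: [470.1, 255.2, 34.5]
eef_rot: [-3.142, 0.001, 3.035]
contact_force: [-0.1, -0.1, 5.7]
opening: 0.131
```

Run:
```python
from h import *
o=readout.get_obs(); print(o['clock'],o['ee_pos'],o['eef_rot'],o['opening'],o['contact_force'])
c,im=snap('wrist','e_w')
```

```text
2.75 [470.10362336 255.165678    34.47817637] [-3.14158573e+00  1.42727987e-03  3.03522491e+00] 0.13127611889446444 [-0.05821485 -0.11386292  5.73081204]
```

View pics/e_w.png

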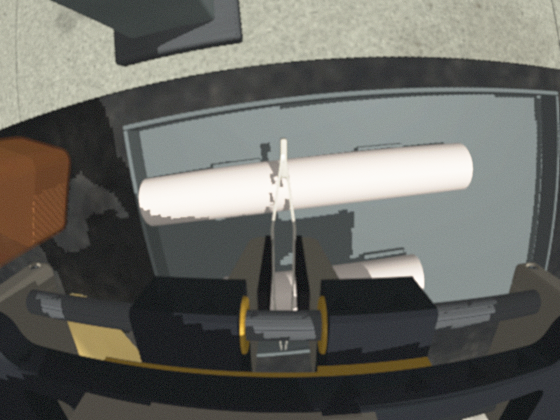

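>>> jog_arm --series '[{"linear": [0, 0, 0.03], "delta_rot": [0, 0, 0], "grip": 1}, {"linear": [0, 0, 0.05], "delta_rot": [0, 0, 0], "grip": 1}, {"linear": [-0.001, 0.03, 0.05], "delta_rot": [0, 0, 3], "grip": 1}, {"linear": [-0.002, 0.07, 0.05], "delta_rot": [0, 0, 6], "grip": 1}, {"linear": [-0.004, 0.11, 0.05], "delta_rot": [0, 0, 6.5], "grip": 1}, {"linear": [-0.005, 0.145, 0.05], "delta_rot": [0, 0, 6.5], "grip": 1}, {"linear": [-0.005, 0.163, 0.045], "delta_rot": [0, 0, 6.5], "grip": 1}, {"linear": [-0.005, 0.163, 0.02], "delta_rot": [0, 0, 6.5], "grip": 1}, {"linear": [-0.005, 0.163, 0.0], "delta_rot": [0, 0, 6.5], "grip": 1}, {"linear": [-0.005, 0.163, -0.015], "delta_rot": [0, 0, 6.5], "grip": 1}, {"linear": [-0.005, 0.163, -0.018], "delta_rot": [0, 0, 6.5], "grip": 1}, {"linear": [-0.005, 0.163, -0.018], "delta_rot": [0, 0, 6.5], "grip": 1}]'

```text
clock: 4.0
ee_pos: [464.9, 417.8, 16.1]
eef_rot: [-3.141, 0.001, -3.135]
contact_force: [0.1, -0.7, -0.9]
opening: 0.133
```

Run:
```python
from h import *
o=readout.get_obs(); print(o['clock'],o['ee_pos'],o['eef_rot'],o['opening'],o['contact_force'])
c,im=snap('wrist','f_w')
```

```text
4.0 [464.92018658 417.82589222  16.08246782] [-3.14110011e+00  5.37432426e-04 -3.13487376e+00] 0.13296124664917558 [ 0.14307941 -0.73220513 -0.90022275]
```

View pics/f_w.png

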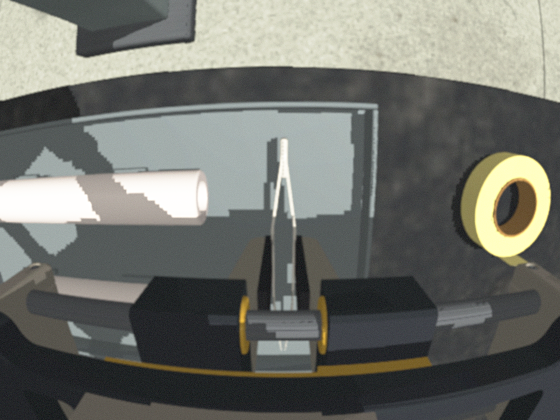

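>>> jog_arm --series '[{"linear": [0, 0, -0.006], "delta_rot": [0, 0, 0], "grip": 1}, {"linear": [0, 0, -0.01], "delta_rot": [0, 0, 0], "grip": 1}, {"linear": [0, 0, -0.0115], "delta_rot": [0, 0, 0], "grip": 1}, {"linear": [0, 0, -0.0115], "delta_rot": [0, 0, 0], "grip": 1}]'

```text
clock: 4.45
ee_pos: [465.5, 418.2, 5.4]
eef_rot: [3.141, 0.002, -3.135]
contact_force: [-0.4, 0.2, -0.3]
opening: 0.127
```

>>> jog_arm --series '[{"linear": [0, 0, -0.001], "delta_rot": [0, 0, 0], "grip": 1}, {"linear": [0, 0, -0.001], "delta_rot": [0, 0, 0], "grip": 0.75}, {"linear": [0, 0, -0.001], "delta_rot": [0, 0, 0], "grip": 0.65}, {"linear": [0, 0, -0.001], "delta_rot": [0, 0, 0], "grip": 0.65}, {"linear": [0, 0, 0.02], "delta_rot": [0, 0, 0], "grip": 0.65}, {"linear": [0, 0, 0.06], "delta_rot": [0, 0, 0], "grip": 0.65}, {"linear": [0, 0, 0.1], "delta_rot": [0, 0, 0], "grip": 0.6}, {"linear": [0, 0, 0.12], "delta_rot": [0, 0, 0], "grip": 0.5}, {"linear": [0, 0, 0.12], "delta_rot": [0, 0, 0], "grip": 0.4}]'

```text
clock: 5.35
ee_pos: [467.8, 419.6, 129.6]
eef_rot: [3.137, 0.009, -3.135]
contact_force: [0.2, 0.2, 0.2]
opening: 0.549
```

Run:
```python
from h import *
o=readout.get_obs(); print(o['clock'],o['ee_pos'],o['eef_rot'],o['opening'],o['contact_force'])
c,im=snap('wrist','g_w'); np.save('g_w.npy',np.r_[c.o,c.R.ravel()])
```

```text
5.35 [467.81326227 419.62902233 129.5751417 ] [ 3.1373472   0.00854665 -3.13480914] 0.5488072148556261 [0.22779649 0.24831478 0.23494955]
```

View pics/g_w.png

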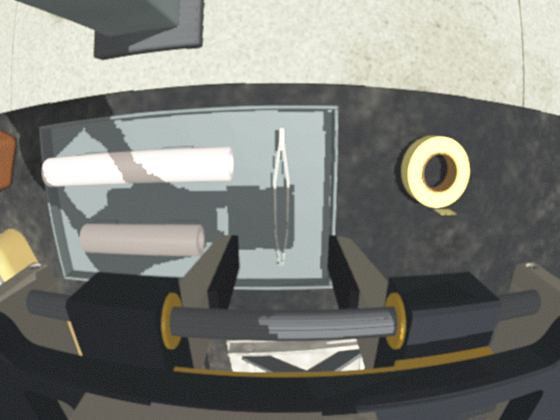

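Run:
```python
from h import *
np.set_printoptions(precision=1,suppress=True)
T=Cam('top');S=Cam('scene')
a=T.plane((372,181),85);b=T.plane((357.5,228),85);print(a,b,(a+b)/2,np.degrees(np.arctan2(*(a-b)[1::-1])))
print('handle ends T', T.plane((419,181),280),T.plane((411,205),280), 'tri',tri([T,S],[(411.5,204.5),(393,241)]),tri([T,S],[(419,179.5),(425,224)]))
print('loop bar', tri([T,S],[(303,210),(303,221)]), tri([T,S],[(308,197),(317,213)]))
```

```text
[ 571.2 -322.3   85. ] [ 429.9 -275.2   85. ] [ 500.5 -298.7   85. ] -18.43896777382489
handle ends T [ 543.1 -404.9  280. ] [ 480.4 -381.8  280. ] tri (array([ 477.9, -381.1,  261.4]), [np.float64(8.812976126078032), np.float64(8.812976126078013)]) (array([ 549.2, -408.9,  273.4]), [np.float64(2.1631466267564092), np.float64(2.1631466267563333)])
loop bar (array([ 483.8, -113.1,  122.6]), [np.float64(2.992112404781732), np.float64(2.992112404781652)]) (array([ 522. , -129. ,  132.7]), [np.float64(4.958124985675915), np.float64(4.958124985676008)])
```

>>> jog_arm --series '[{"linear": [0, -0.04, 0.03], "delta_rot": [0, 0, 0], "grip": 0.4}, {"linear": [0, -0.09, 0.06], "delta_rot": [0, 0, -2], "grip": 0.4}, {"linear": [0, -0.135, 0.09], "delta_rot": [0, 0, -4], "grip": 0.4}, {"linear": [0, -0.18, 0.12], "delta_rot": [0, 0, -6], "grip": 0.4}, {"linear": [0.005, -0.225, 0.15], "delta_rot": [0, 0, -8], "grip": 0.4}, {"linear": [0.01, -0.27, 0.17], "delta_rot": [0, 0, -10], "grip": 0.4}, {"linear": [0.015, -0.315, 0.19], "delta_rot": [0, 0, -12], "grip": 0.4}, {"linear": [0.02, -0.36, 0.2], "delta_rot": [0, 0, -14], "grip": 0.4}, {"linear": [0.025, -0.405, 0.2], "delta_rot": [0, 0, -16], "grip": 0.4}, {"linear": [0.03, -0.45, 0.2], "delta_rot": [0, 0, -18.4], "grip": 0.4}, {"linear": [0.03, -0.495, 0.2], "delta_rot": [0, 0, -18.4], "grip": 0.4}, {"linear": [0.03, -0.54, 0.2], "delta_rot": [0, 0, -18.4], "grip": 0.4}]'

```text
clock: 6.6
ee_pos: [495.5, -123.3, 323.9]
eef_rot: [3.139, 0.001, 2.827]
contact_force: [0.5, 0.3, -0.2]
opening: 0.601
```

>>> jog_arm --series '[{"linear": [0.002, -0.04, 0], "delta_rot": [0, 0, 0], "grip": 0.4}, {"linear": [0.002, -0.08, 0], "delta_rot": [0, 0, 0], "grip": 0.4}, {"linear": [0.002, -0.11, 0], "delta_rot": [0, 0, 0], "grip": 0.4}, {"linear": [0.002, -0.12, 0], "delta_rot": [0, 0, 0], "grip": 0.4}, {"linear": [0.002, -0.12, 0], "delta_rot": [0, 0, 0], "grip": 0.4}]'

```text
clock: 7.1
ee_pos: [496.9, -243.8, 321.6]
eef_rot: [3.137, -0.003, 2.825]
contact_force: [-0.3, -0.2, -0.0]
opening: 0.596
```

Run:
```python
from h import *
o=readout.get_obs(); print(o['clock'],o['ee_pos'],o['eef_rot'],o['qpos'])
c,im=snap('wrist','h_w'); np.save('h_w.npy',np.r_[c.o,c.R.ravel()])
```

```text
7.1 [ 496.91117667 -243.79015127  321.57337724] [ 3.1374727  -0.00314861  2.82463425] [-0.67610346  0.05647967  1.49837302  0.002751    1.59113566 -1.929885  ]
```

View pics/h_w.png

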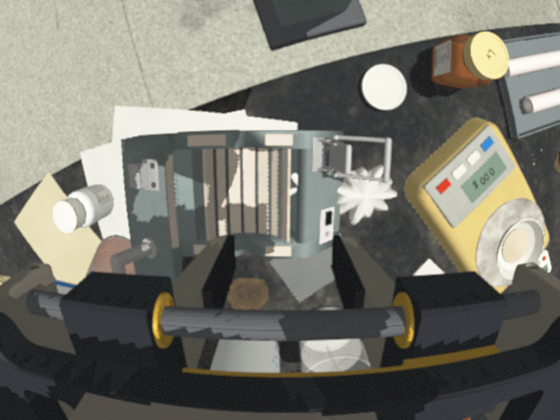

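Run:
```python
from h import *
im=cv2.imread('pics/h_w.png'); crop(im,115,115,405,285,3,'pics/h_a.png'); 
im2=cv2.convertScaleAbs(im,alpha=1.6,beta=20); crop(im2,190,120,350,265,5,'pics/h_b.png')
```

```text
(no output)
```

View pics/h_a.png

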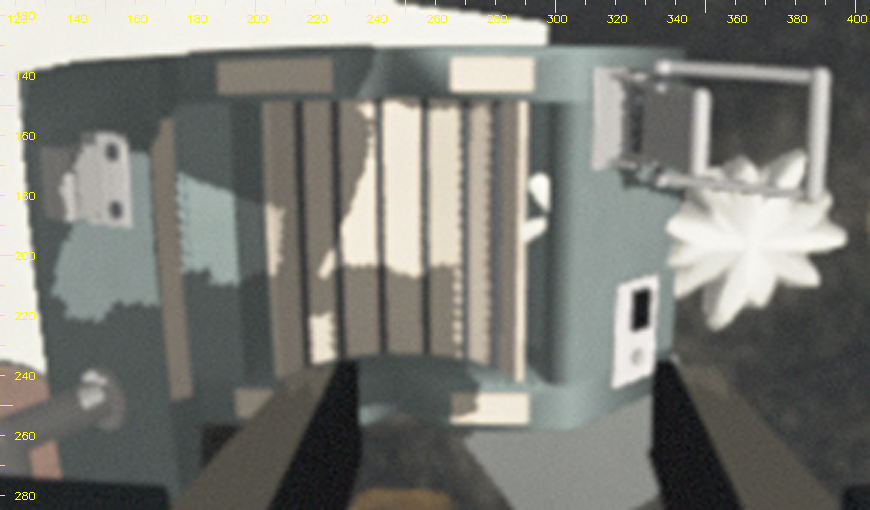

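View pics/h_b.png

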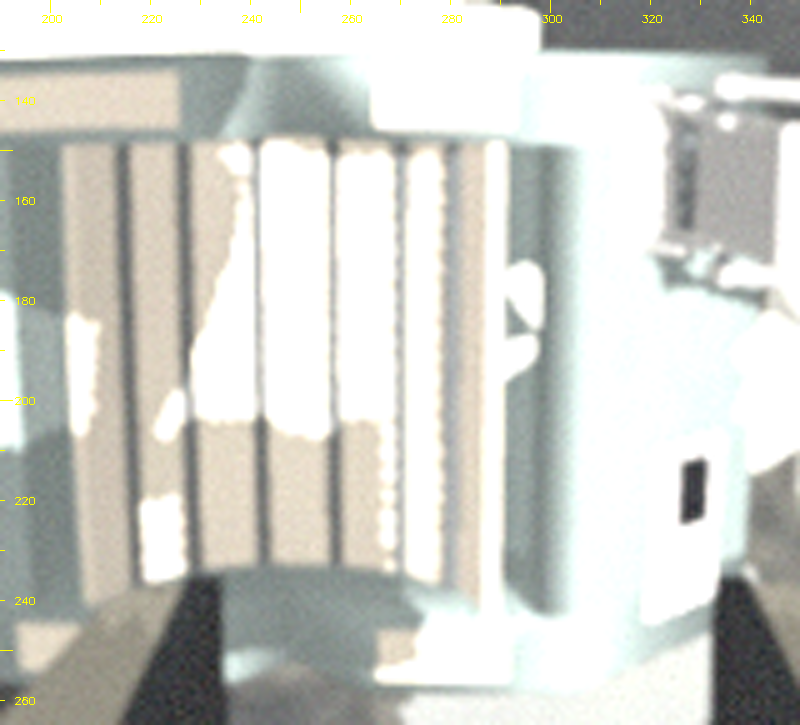

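Run:
```python
from h import *
np.set_printoptions(precision=1,suppress=True)
c=ld('h_w')
P={k:c.plane(uv,85) for k,uv in dict(nL1=(187,140),nL=(226,140),nR=(264.5,140),nR1=(293,140),fR=(265,250.5),fR1=(291,250.5),nin=(280,147),nout=(280,132.5)).items()}
for k,v in P.items(): print(k,v)
print('near gap',np.linalg.norm(P['nL']-P['nR']),'blk',np.linalg.norm(P['nR']-P['nR1']),np.linalg.norm(P['nL']-P['nL1']),'fblk',np.linalg.norm(P['fR']-P['fR1']))
nm=(P['nL']+P['nR'])/2; print('near notch',nm)
v=P['fR']-P['nR'];v1=P['fR1']-P['nR1']; print(np.linalg.norm(v),np.linalg.norm(v1),np.degrees(np.arctan2(v[1],v[0])),np.degrees(np.arctan2(v1[1],v1[0])))
ux=P['nL']-P['nR1']; print('x dir',np.degrees(np.arctan2(ux[1],ux[0])))
```

```text
nL1 [ 408.9 -343.2   85. ]
nL [ 426.3 -295.1   85. ]
nR [ 442.1 -249.3   85. ]
nR1 [ 453.1 -215.6   85. ]
fR [ 581.2 -296.    85. ]
fR1 [ 592.1 -262.7   85. ]
nin [ 456.5 -233.7   85. ]
nout [ 439.2 -228.    85. ]
near gap 48.47172652256672 blk 35.427447677151775 51.1325753847326 fblk 35.04633910583526
near notch [ 434.2 -272.2   85. ]
146.7749336255616 146.71554418644604 -18.565912682780038 -18.714925306136045
x dir -108.64444392680443
```

>>> jog_arm --series '[{"linear": [0.03, 0.02, 0], "delta_rot": [0, 0, 0], "grip": 0.4}, {"linear": [0.06, 0.04, 0], "delta_rot": [0, 0, 0], "grip": 0.4}, {"linear": [0.08, 0.04, 0], "delta_rot": [0, 0, 0], "grip": 0.4}, {"linear": [0.08, 0.04, 0], "delta_rot": [0, 0, 0], "grip": 0.4}]'

```text
clock: 7.55
ee_pos: [578.6, -199.9, 321.3]
eef_rot: [3.137, -0.003, 2.83]
contact_force: [-0.4, 0.0, -0.2]
opening: 0.601
```

Run:
```python
from h import *
o=readout.get_obs(); print(o['clock'],o['ee_pos'],o['eef_rot'],o['qpos'])
c,im=snap('wrist','i_w'); np.save('i_w.npy',np.r_[c.o,c.R.ravel()])
im2=cv2.convertScaleAbs(im,alpha=1.3,beta=10); crop(im2,90,60,390,260,3,'pics/i_a.png'); crop(im2,150,60,310,200,5,'pics/i_b.png')
```

```text
7.55 [ 578.6222454  -199.88958357  321.25872715] [ 3.13659759 -0.00331946  2.83035313] [-0.53198121  0.21190837  1.32814539  0.00414961  1.60587119 -1.79139319]
```

View pics/i_a.png

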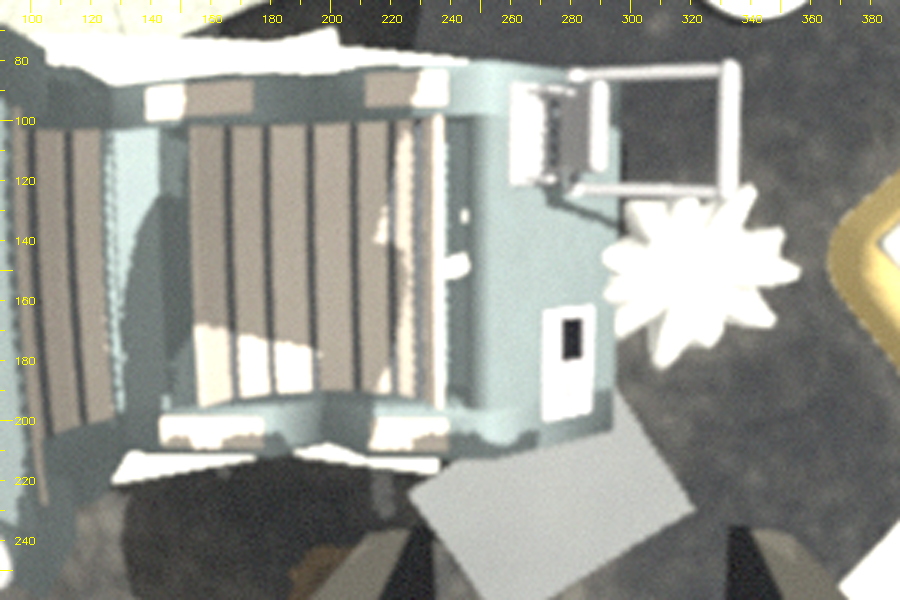

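View pics/i_b.png

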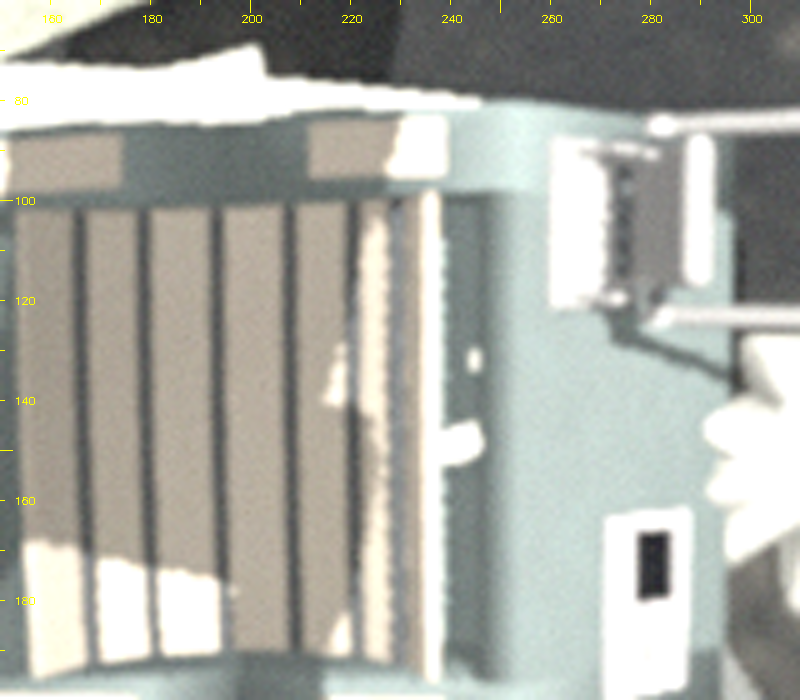

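Run:
```python
from h import *
np.set_printoptions(precision=1,suppress=True)
a=ld('h_w');b=ld('i_w');T=Cam('top');S=Cam('scene')
def t(n,p,q):
    r=tri([a,b],[p,q]); print(n,r[0],'res %.1f'%r[1][0]); return r[0]
N=[t('nL',(226,140),(174.5,92)),t('nR',(264.5,140),(211.5,89.2)),t('nR1',(293,140),(239.5,88.8)),t('fR1',(291,250.5),(239,204))]
t('bar',(387,160),(333,102)); t('tip',(348.5,158),(289.5,102)); t('barN',(388,139),(333,81));t('barF',(386.5,181),(333.5,124))
for z in (85,):
  Q={k:b.plane(uv,z) for k,uv in dict(nL=(174.5,92),nR=(211.5,89.2),nR1=(239.5,88.8),fL1=(142,204),fL=(177.5,204),fR=(214.5,204),fR1=(239.5,204),nL1=(138,94)).items()}
  for k,v in Q.items(): print(k,v)
  n=(Q['nL']+Q['nR'])/2;f=(Q['fL']+Q['fR'])/2; print('notches',n,f,(n+f)/2,np.linalg.norm(f-n),np.degrees(np.arctan2((f-n)[1],(f-n)[0])))
```

```text
nL [ 426.3 -295.3   84.1] res 0.1
nR [ 441.7 -248.5   87.4] res 0.6
nR1 [ 452.9 -215.3   85.2] res 0.4
fR1 [ 591.1 -262.4   87.2] res 0.1
bar [ 504.6 -117.2  125.2] res 0.6
tip [ 489.8 -162.4  124.1] res 0.9
barN [ 481.4 -109.4  124.3] res 0.3
barF [ 528.6 -124.1  125.1] res 0.7
nL [ 426.6 -295.1   85. ]
nR [ 441.  -248.4   85. ]
nR1 [ 452.7 -214.9   85. ]
fL1 [ 549.7 -392.6   85. ]
fL [ 565.9 -342.3   85. ]
fR [ 581.6 -293.7   85. ]
fR1 [ 591.8 -262.2   85. ]
nL1 [ 408.9 -344.1   85. ]
notches [ 433.8 -271.7   85. ] [ 573.7 -318.    85. ] [ 503.8 -294.9   85. ] 147.4170035836896 -18.289438124534886
```

>>> jog_arm --series '[{"linear": [-0.012, 0.04, 0], "delta_rot": [0, 0, -7], "grip": 0.43}, {"linear": [-0.027, 0.085, 0], "delta_rot": [0, 0, -14], "grip": 0.43}, {"linear": [-0.041, 0.13, -0.01], "delta_rot": [0, 0, -21], "grip": 0.43}, {"linear": [-0.056, 0.175, -0.02], "delta_rot": [0, 0, -28], "grip": 0.43}, {"linear": [-0.07, 0.22, -0.03], "delta_rot": [0, 0, -35], "grip": 0.43}, {"linear": [-0.084, 0.265, -0.04], "delta_rot": [0, 0, -42], "grip": 0.43}, {"linear": [-0.099, 0.31, -0.06], "delta_rot": [0, 0, -49], "grip": 0.43}, {"linear": [-0.113, 0.355, -0.08], "delta_rot": [0, 0, -56], "grip": 0.43}, {"linear": [-0.127, 0.4, -0.1], "delta_rot": [0, 0, -63], "grip": 0.43}, {"linear": [-0.138, 0.435, -0.13], "delta_rot": [0, 0, -70], "grip": 0.43}, {"linear": [-0.1457, 0.4564, -0.16], "delta_rot": [0, 0, -71.2], "grip": 0.43}, {"linear": [-0.1457, 0.4564, -0.19], "delta_rot": [0, 0, -71.2], "grip": 0.43}]'

```text
clock: 8.8
ee_pos: [429.4, 257.9, 130.5]
eef_rot: [3.137, -0.004, 1.59]
contact_force: [0.1, -0.8, -0.2]
opening: 0.572
```

>>> jog_arm --series '[{"linear": [0, 0, 0], "delta_rot": [0, 0, 0], "grip": 0.43}]'

```text
clock: 8.9
ee_pos: [425.0, 257.0, 126.5]
eef_rot: [-3.138, -0.002, 1.591]
contact_force: [-0.3, -0.4, -0.4]
opening: 0.571
```

Run:
```python
from h import *
o=readout.get_obs(); print(o['clock'],o['ee_pos'],o['eef_rot'],o['qpos'])
c,im=snap('wrist','j_w'); np.save('j_w.npy',np.r_[c.o,c.R.ravel()])
```

```text
8.9 [424.95595227 257.01900839 126.51140634] [-3.13773810e+00 -1.73737065e-03  1.59145342e+00] [0.29829422 0.04498318 1.90122773 0.00292774 1.19861397 0.2765647 ]
```

View pics/j_w.png

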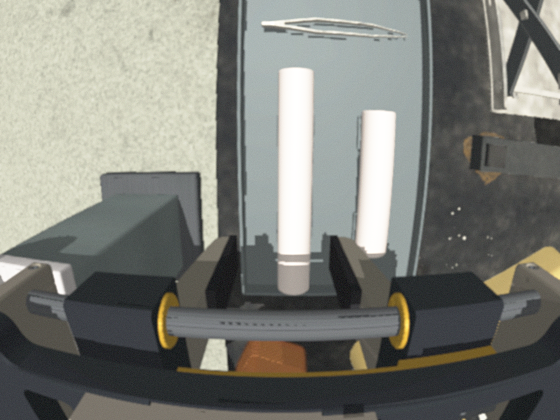

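Run:
```python
from h import *
np.set_printoptions(precision=1,suppress=True)
c=ld('j_w');a=ld('c_w')
print(c.plane((295,71),33),c.plane((294,200),33),c.plane((293.5,291.5),33))
print(tri([a,c],[(367.5,150),(295,71)]),tri([a,c],[(204,152.5),(293.5,291.5)]))
```

```text
[431.3 370.6  33. ] [433.2 264.6  33. ] [435.7 178.1  33. ]
(array([429.5, 366.1,  63.6]), [np.float64(1.0348234294107246), np.float64(1.0348234294106748)]) (array([435.8, 171.9,  22.1]), [np.float64(0.3264458391938648), np.float64(0.3264458391938315)])
```

>>> jog_arm --series '[{"linear": [0.0075, -0.0005, -0.02], "delta_rot": [0, 0, 0], "grip": 0.43}, {"linear": [0.0075, -0.0005, -0.05], "delta_rot": [0, 0, 0], "grip": 0.43}, {"linear": [0.0075, -0.0005, -0.075], "delta_rot": [0, 0, 0], "grip": 0.43}, {"linear": [0.0075, -0.0005, -0.085], "delta_rot": [0, 0, 0], "grip": 0.43}, {"linear": [0.0075, -0.0005, -0.085], "delta_rot": [0, 0, 0], "grip": 0.43}, {"linear": [0.0075, -0.0005, -0.085], "delta_rot": [0, 0, 0], "grip": 0.43}]'

```text
clock: 9.55
ee_pos: [435.5, 257.2, 45.8]
eef_rot: [3.139, -0.004, 1.59]
contact_force: [-0.1, -0.3, 0.5]
opening: 0.571
```

Run:
```python
from h import *
o=readout.get_obs(); print(o['clock'],o['ee_pos'],o['eef_rot'],o['opening'])
c,im=snap('wrist','k_w'); np.save('k_w.npy',np.r_[c.o,c.R.ravel()])
```

```text
9.55 [435.47173099 257.1827917   45.81989108] [ 3.13911333 -0.00402642  1.590457  ] 0.5706098705848246
```

View pics/k_w.png

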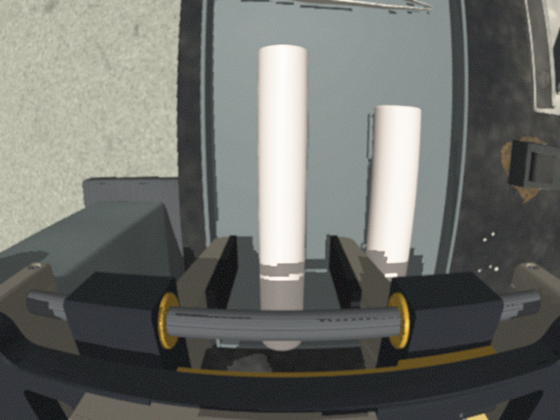

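>>> jog_arm --series '[{"linear": [-0.0015, 0, -0.015], "delta_rot": [0, 0, 0], "grip": 0.43}, {"linear": [-0.0015, 0, -0.028], "delta_rot": [0, 0, 0], "grip": 0.43}, {"linear": [-0.0015, 0, -0.036], "delta_rot": [0, 0, 0], "grip": 0.43}, {"linear": [-0.0015, 0, -0.037], "delta_rot": [0, 0, 0], "grip": 0.43}, {"linear": [-0.0015, 0, -0.037], "delta_rot": [0, 0, 0], "grip": 0.43}]'

```text
clock: 10.1
ee_pos: [434.1, 257.3, 8.9]
eef_rot: [3.139, -0.004, 1.591]
contact_force: [-0.6, -0.2, -0.0]
opening: 0.569
```

>>> jog_arm --series '[{"linear": [-0.001, 0, 0], "delta_rot": [0, 0, 0], "grip": 0.7}, {"linear": [-0.001, 0, 0], "delta_rot": [0, 0, 0], "grip": 1}, {"linear": [-0.001, 0, 0], "delta_rot": [0, 0, 0], "grip": 1}, {"linear": [-0.001, 0, 0], "delta_rot": [0, 0, 0], "grip": 1}, {"linear": [-0.001, 0, 0], "delta_rot": [0, 0, 0], "grip": 1}]'

```text
clock: 10.6
ee_pos: [433.8, 257.5, 9.4]
eef_rot: [3.137, -0.004, 1.591]
contact_force: [1.1, -0.0, 0.8]
opening: 0.317
```

>>> jog_arm --series '[{"linear": [0, 0, 0.01], "delta_rot": [0, 0, 0], "grip": 1}, {"linear": [0, 0, 0.03], "delta_rot": [0, 0, 0], "grip": 1}, {"linear": [0, 0, 0.06], "delta_rot": [0, 0, 0], "grip": 1}, {"linear": [0, 0, 0.1], "delta_rot": [0, 0, 0], "grip": 1}, {"linear": [0, 0, 0.14], "delta_rot": [0, 0, 0], "grip": 1}, {"linear": [0, 0, 0.18], "delta_rot": [0, 0, 0], "grip": 1}, {"linear": [0, 0, 0.2], "delta_rot": [0, 0, 0], "grip": 1}, {"linear": [0, 0, 0.2], "delta_rot": [0, 0, 0], "grip": 1}]'

```text
clock: 11.4
ee_pos: [435.5, 258.1, 213.3]
eef_rot: [3.131, -0.006, 1.591]
contact_force: [0.0, -0.7, -1.8]
opening: 0.314
```

Run:
```python
from h import *
o=readout.get_obs(); print(o['clock'],o['ee_pos'],o['eef_rot'],o['opening'],o['contact_force'])
c,im=snap('wrist','l_w'); np.save('l_w.npy',np.r_[c.o,c.R.ravel()])
```

```text
11.4 [435.50014518 258.09609301 213.28769838] [ 3.13101571 -0.00627797  1.59084927] 0.313715515689633 [ 0.00712197 -0.68320759 -1.76654831]
```

View pics/l_w.png

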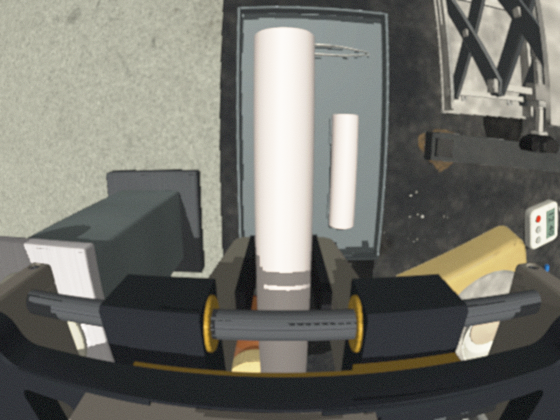

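>>> jog_arm --series '[{"linear": [0.005, -0.02, 0.01], "delta_rot": [0, 0, 4], "grip": 1}, {"linear": [0.013, -0.06, 0.027], "delta_rot": [0, 0, 10], "grip": 1}, {"linear": [0.022, -0.1, 0.027], "delta_rot": [0, 0, 16], "grip": 1}, {"linear": [0.031, -0.14, 0.027], "delta_rot": [0, 0, 22], "grip": 1}, {"linear": [0.042, -0.185, 0.027], "delta_rot": [0, 0, 29], "grip": 1}, {"linear": [0.053, -0.23, 0.027], "delta_rot": [0, 0, 36], "grip": 1}, {"linear": [0.062, -0.275, 0.027], "delta_rot": [0, 0, 43], "grip": 1}, {"linear": [0.071, -0.32, 0.027], "delta_rot": [0, 0, 50], "grip": 1}, {"linear": [0.081, -0.365, 0.027], "delta_rot": [0, 0, 57], "grip": 1}, {"linear": [0.091, -0.41, 0.027], "delta_rot": [0, 0, 64], "grip": 1}, {"linear": [0.1, -0.45, 0.027], "delta_rot": [0, 0, 69], "grip": 1}, {"linear": [0.1045, -0.473, 0.027], "delta_rot": [0, 0, 70.5], "grip": 1}]'

```text
clock: 12.65
ee_pos: [537.4, -217.7, 234.2]
eef_rot: [3.134, -0.01, 2.821]
contact_force: [0.7, 0.4, -1.1]
opening: 0.314
```

>>> jog_arm --series '[{"linear": [0.004, 0, 0], "delta_rot": [-4, 1.3, 0], "grip": 1}, {"linear": [0.004, 0, 0], "delta_rot": [-11, 3.7, 0], "grip": 1}, {"linear": [0.004, 0, 0], "delta_rot": [-18, 6, 0], "grip": 1}, {"linear": [0.004, 0, 0], "delta_rot": [-25, 8.4, 0], "grip": 1}, {"linear": [0.004, 0, 0], "delta_rot": [-31.3, 10.5, 0], "grip": 1}, {"linear": [0.004, 0, 0], "delta_rot": [-31.3, 10.5, 0], "grip": 1}, {"linear": [0.004, 0, 0], "delta_rot": [-31.3, 10.5, 0], "grip": 1}]'

```text
clock: 13.35
ee_pos: [540.6, -216.9, 231.9]
eef_rot: [-2.575, -0.014, 2.816]
contact_force: [0.1, -0.5, -1.7]
opening: 0.316
```

```bash
cat >> h.py <<'E'
P0=np.array([504,-295.3,85.]); FY=np.array([np.cos(np.radians(-18.5)),np.sin(np.radians(-18.5)),0]); FX=np.cross(FY,[0,0,1.])
def toF(p):
    d=np.asarray(p)-P0; return np.array([20+d@FX,d@FY,p[2]])
def toW(f): return P0+(f[0]-20)*FX+f[1]*FY+np.array([0,0,f[2]-85])
def vF(v): return np.array([v@FX,v@FY,v[2]])
def stat():
    o=readout.get_obs(); R=RR(o['eef_rot']); print('t %.2f'%o['clock'],'tcp',o['ee_pos'].round(1),'F',toF(o['ee_pos']).round(1),'rot',o['eef_rot'].round(3),'toolx F',vF(R[:,0]).round(3),'toolz F',vF(R[:,2]).round(3),'open %.3f'%o['opening'],'f',o['contact_force'].round(1)); return o,R
E
python3 - <<'E'
from h import *
np.set_printoptions(precision=3,suppress=True)
o,R=stat(); print(o['qpos'])
mid=o['ee_pos']+16.9*R[:,0]-8.6*R[:,2]; print('tube mid F',toF(mid))
c,im=snap('wrist','m_w'); np.save('m_w.npy',np.r_[c.o,c.R.ravel()]); snap('scene','m_s')
E
```

```text
t 13.35 tcp [ 540.6 -216.9  231.9] F [-66.    9.8 231.9] rot [-2.575 -0.014  2.816] toolx F [-0.002 -1.     0.014] toolz F [ 0.537 -0.013 -0.844] open 0.316 f [ 0.1 -0.5 -1.7]
[-0.291  0.253  1.554 -0.575  1.402 -1.422]
tube mid F [-70.621  -6.967 239.36 ]
```

View pics/m_w.png

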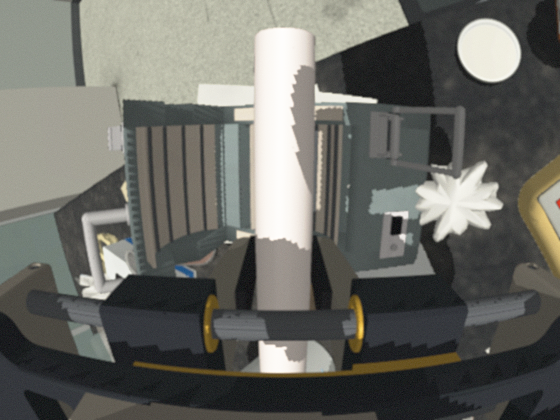

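View pics/m_s.png

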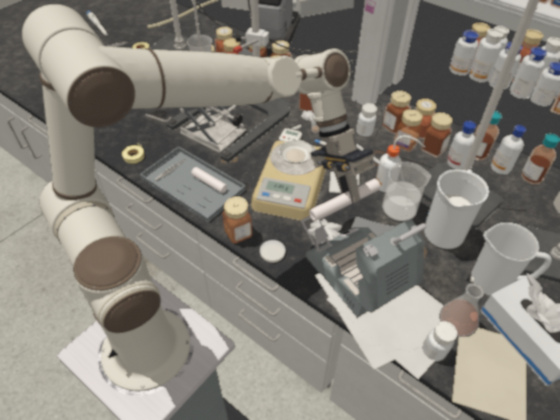

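>>> jog_arm --series '[{"linear": [-0.003, -0.013, -0.02], "delta_rot": [-0.1, -0.3, 0], "grip": 1}, {"linear": [-0.006, -0.028, -0.05], "delta_rot": [-0.25, -0.7, 0], "grip": 1}, {"linear": [-0.01, -0.045, -0.08], "delta_rot": [-0.25, -0.7, 0], "grip": 1}, {"linear": [-0.012, -0.056, -0.1], "delta_rot": [-0.25, -0.7, 0], "grip": 1}, {"linear": [-0.012, -0.058, -0.104], "delta_rot": [-0.25, -0.7, 0], "grip": 1}, {"linear": [-0.012, -0.058, -0.104], "delta_rot": [-0.25, -0.7, 0], "grip": 1}]'

```text
clock: 14.05
ee_pos: [528.5, -277.4, 130.2]
eef_rot: [-2.575, 0.002, 2.812]
contact_force: [-0.5, -0.1, -1.8]
opening: 0.317
```

Run:
```python
from h import *
np.set_printoptions(precision=3,suppress=True)
o,R=stat()
mid=o['ee_pos']+16.9*R[:,0]-8.6*R[:,2]; print('tube mid F',toF(mid))
c,im=snap('wrist','n_w'); np.save('n_w.npy',np.r_[c.o,c.R.ravel()])
print('exp ends px', c.proj(toW(np.array([20,-85,85]))),c.proj(mid+100*R[:,0]),c.proj(mid+100*R[:,0]-15*R[:,2]))
```

```text
t 14.05 tcp [ 528.5 -277.4  130.2] F [ -4.7  17.6 130.2] rot [-2.575  0.002  2.812] toolx F [-0.007 -1.    -0.002] toolz F [ 0.537 -0.002 -0.844] open 0.317 f [-0.5 -0.1 -1.8]
tube mid F [ -9.477   0.677 137.379]
exp ends px [286.848  77.029] [282.876  32.97 ] [282.864  24.337]
```

View pics/n_w.png

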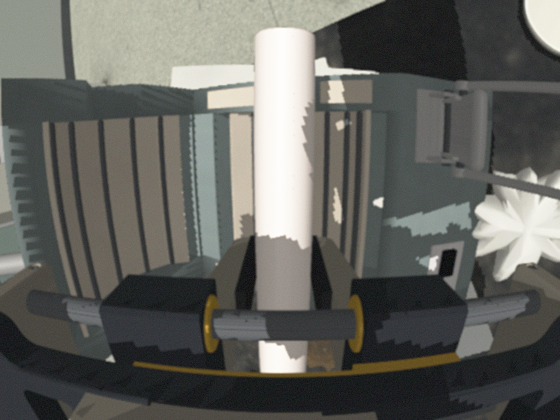

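>>> jog_arm --series '[{"linear": [-0.003, -0.009, -0.015], "delta_rot": [0, 0, 0.4], "grip": 1}, {"linear": [-0.006, -0.018, -0.03], "delta_rot": [0, 0, 0.4], "grip": 1}, {"linear": [-0.009, -0.025, -0.04], "delta_rot": [0, 0, 0.4], "grip": 1}, {"linear": [-0.01, -0.028, -0.045], "delta_rot": [0, 0, 0.4], "grip": 1}, {"linear": [-0.01, -0.028, -0.046], "delta_rot": [0, 0, 0.4], "grip": 1}, {"linear": [-0.01, -0.028, -0.046], "delta_rot": [0, 0, 0.4], "grip": 1}]'

```text
clock: 14.7
ee_pos: [520.0, -305.1, 86.0]
eef_rot: [-2.574, 0.005, 2.82]
contact_force: [-0.2, 0.8, -1.9]
opening: 0.314
```

Run:
```python
from h import *
np.set_printoptions(precision=3,suppress=True)
o,R=stat()
mid=o['ee_pos']+16.9*R[:,0]-8.6*R[:,2]; print('tube mid F',toF(mid))
c,im=snap('wrist','o_w'); np.save('o_w.npy',np.r_[c.o,c.R.ravel()])
print(c.proj(toW(np.array([20,-85,85]))),c.proj(toW(np.array([20-21,-85,85]))),c.proj(toW(np.array([20+21,-85,85]))),c.proj(toW(np.array([-1,-63,85]))))
```

```text
t 14.70 tcp [ 520.  -305.1   86. ] F [24.2 18.3 86. ] rot [-2.574  0.005  2.82 ] toolx F [ 0.001 -1.    -0.005] toolz F [ 0.537  0.005 -0.843] open 0.314 f [-0.2  0.8 -1.9]
tube mid F [19.643  1.327 93.131]
[290.567  61.516] [328.3    58.289] [257.377  65.392] [328.24  103.045]
```

View pics/o_w.png

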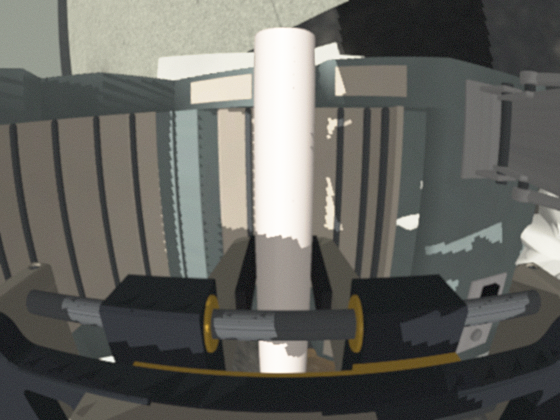

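>>> jog_arm --series '[{"linear": [-0.001, 0, -0.002], "delta_rot": [0, 0, 0], "grip": 1}, {"linear": [-0.001, 0, -0.004], "delta_rot": [0, 0, 0], "grip": 1}, {"linear": [-0.001, 0, -0.006], "delta_rot": [0, 0, 0], "grip": 1}, {"linear": [-0.001, 0, -0.006], "delta_rot": [0, 0, 0], "grip": 1}]'

```text
clock: 15.15
ee_pos: [518.9, -304.9, 79.7]
eef_rot: [-2.574, 0.005, 2.82]
contact_force: [0.5, -0.5, -2.3]
opening: 0.319
```

Run:
```python
from h import *
np.set_printoptions(precision=3,suppress=True)
o,R=stat()
mid=o['ee_pos']+16.9*R[:,0]-8.6*R[:,2]; print('tube mid F',toF(mid))
c,im=snap('top','p_t'); crop(im,310,150,430,250,6,'pics/p_tz.png'); c2,im2=snap('scene','p_s'); crop(im2,300,180,440,310,5,'pics/p_sz.png')
for y in(-100,-85,85,100): print(y,c.proj(toW(np.array([20,y,100]))),c2.proj(toW(np.array([20,y,85]))))
```

```text
t 15.15 tcp [ 518.9 -304.9   79.7] F [24.4 17.2 79.7] rot [-2.574  0.005  2.82 ] toolx F [ 0.002 -1.    -0.005] toolz F [ 0.537  0.005 -0.843] open 0.319 f [ 0.5 -0.5 -2.3]
tube mid F [19.8    0.236 86.869]
-100 [354.611 234.852] [330.592 276.306]
-85 [356.11  230.012] [335.281 273.659]
85 [372.898 175.833] [385.674 245.215]
100 [374.361 171.111] [389.892 242.834]
```

View pics/p_tz.png

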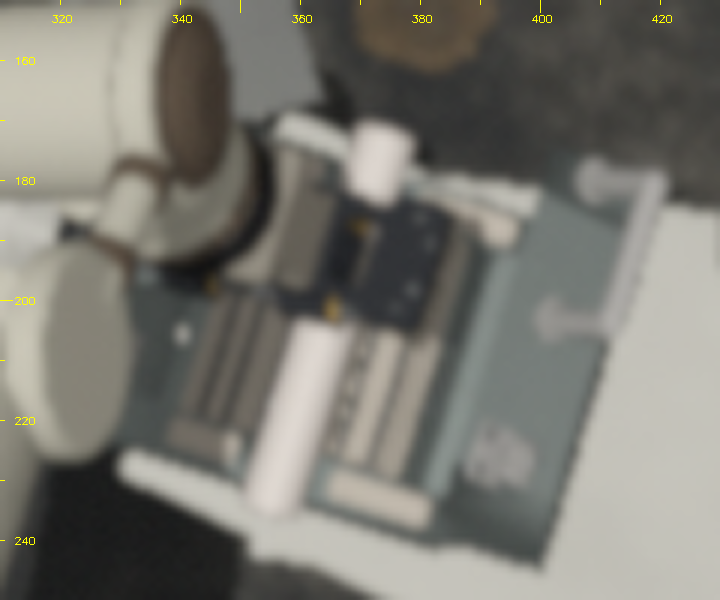

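View pics/p_sz.png

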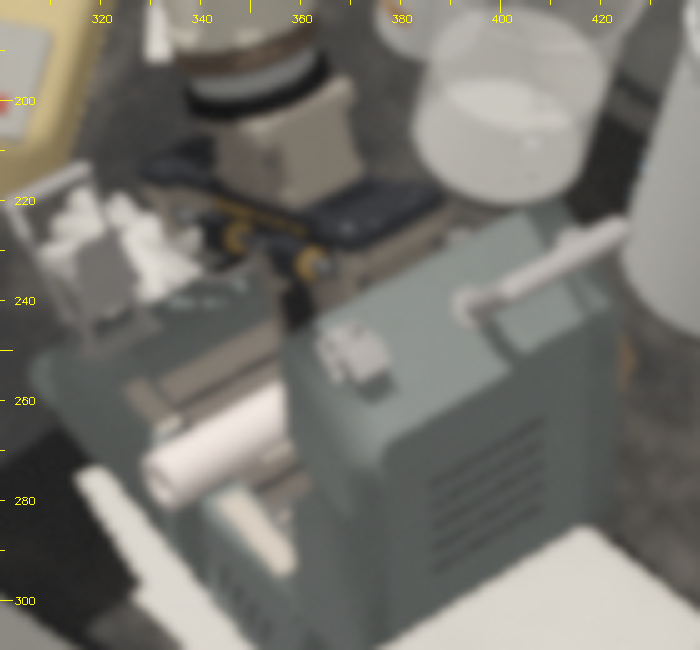

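>>> jog_arm --series '[{"linear": [0, 0, -0.001], "delta_rot": [0, 0, 0], "grip": 1}, {"linear": [0, 0, -0.002], "delta_rot": [0, 0, 0], "grip": 1}, {"linear": [0, 0, -0.002], "delta_rot": [0, 0, 0], "grip": 1}]'

```text
clock: 15.55
ee_pos: [519.2, -305.4, 78.4]
eef_rot: [-2.573, 0.006, 2.82]
contact_force: [0.1, -0.7, -1.0]
opening: 0.317
```

>>> jog_arm --series '[{"linear": [0, 0, -0.001], "delta_rot": [0, 0, 0], "grip": 1}, {"linear": [0, 0, -0.0015], "delta_rot": [0, 0, 0], "grip": 1}, {"linear": [0, 0, -0.0015], "delta_rot": [0, 0, 0], "grip": 1}]'

```text
clock: 15.85
ee_pos: [519.3, -306.0, 77.7]
eef_rot: [-2.572, 0.006, 2.82]
contact_force: [-2.0, -0.7, 5.2]
opening: 0.32
```

>>> jog_arm --series '[{"linear": [0, 0, 0], "delta_rot": [0, 0, 0], "grip": 0.62}, {"linear": [0, 0, 0], "delta_rot": [0, 0, 0], "grip": 0.5}, {"linear": [0, 0, 0], "delta_rot": [0, 0, 0], "grip": 0.45}, {"linear": [0.001, 0.003, 0.004], "delta_rot": [0, 0, 0], "grip": 0.45}, {"linear": [0.005, 0.015, 0.025], "delta_rot": [0, 0, 0], "grip": 0.45}, {"linear": [0.01, 0.03, 0.05], "delta_rot": [0, 0, 0], "grip": 0.45}, {"linear": [0.017, 0.05, 0.083], "delta_rot": [0, 0, 0], "grip": 0.45}, {"linear": [0.024, 0.07, 0.117], "delta_rot": [0, 0, 0], "grip": 0.5}, {"linear": [0.03, 0.09, 0.15], "delta_rot": [0, 0, 0], "grip": 0.7}, {"linear": [0.03, 0.09, 0.17], "delta_rot": [0, 0, 0], "grip": 1}, {"linear": [0.03, 0.09, 0.18], "delta_rot": [0, 0, 0], "grip": 1}]'

```text
clock: 16.95
ee_pos: [550.5, -215.4, 260.6]
eef_rot: [-2.572, 0.01, 2.822]
contact_force: [0.3, 0.6, -1.1]
opening: 0.258
```

Run:
```python
from h import *
np.set_printoptions(precision=3,suppress=True)
o,R=stat(); print(o['qpos'])
c,im=snap('wrist','q_w'); np.save('q_w.npy',np.r_[c.o,c.R.ravel()])
T,t=snap('top','q_t'); crop(t,310,150,430,250,6,'pics/q_tz.png')
for y in(-100,-85,85,100): print(y,c.proj(toW(np.array([20,y,100]))),T.proj(toW(np.array([20,y,100]))))
```

```text
t 16.95 tcp [ 550.5 -215.4  260.6] F [-70.5  18.8 260.6] rot [-2.572  0.01   2.822] toolx F [ 0.003 -1.    -0.01 ] toolz F [ 0.539  0.01  -0.842] open 0.258 f [ 0.3  0.6 -1.1]
[-0.282  0.237  1.516 -0.576  1.429 -1.435]
-100 [292.284  77.092] [354.611 234.852]
-85 [292.287  90.763] [356.11  230.012]
85 [291.621 241.246] [372.898 175.833]
100 [291.515 253.021] [374.361 171.111]
```

View pics/q_w.png

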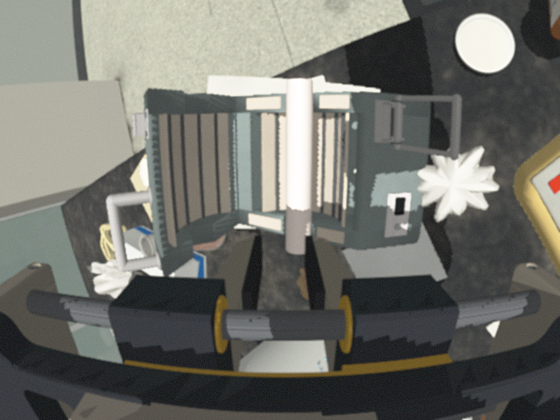

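View pics/q_tz.png

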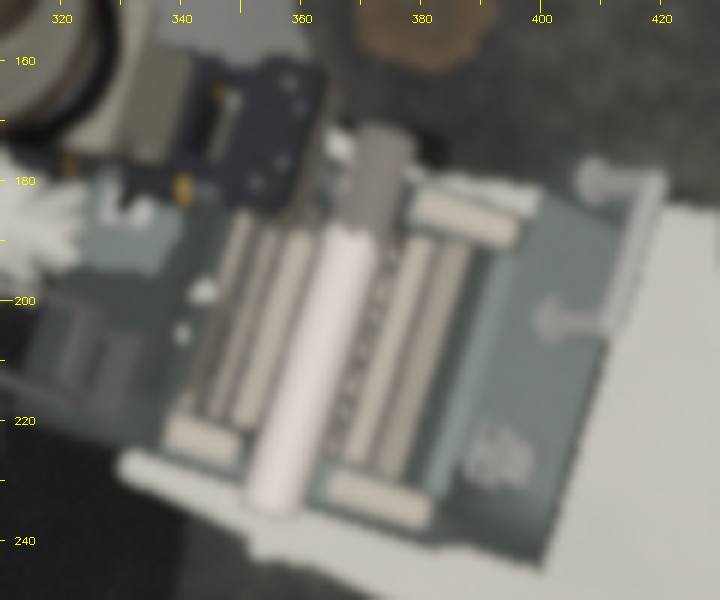

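Run:
```python
from h import *
np.set_printoptions(precision=1,suppress=True)
c=ld('q_w');T=Cam('top')
for uv in((281,102),(319,102),(285,222),(311,222)): print(uv,toF(c.plane(uv,85)))
print('tube ends top z100',toF(c.plane((300,79),100)),toF(c.plane((296,254),100)))
print('top-cam tube', toF(T.plane((355.7,235.5),100)),toF(T.plane((374.5,171),100)), 'gap', toF(T.plane((357.5,228),85)))
print('bar',toF(tri([c,T],[(457,125),(302,210)])[0]))
```

```text
(281, 102) [ 44.1 -74.   85. ]
(319, 102) [ -4.4 -73.1  85. ]
(285, 222) [38.6 68.8 85. ]
(311, 222) [ 3.1 62.6 85. ]
tube ends top z100 [ 10.5 -97.4 100. ] [ 13.9  99.8 100. ]
top-cam tube [  23.6 -100.8  100. ] [ 20.3 100.5 100. ] gap [ 24.4 -76.6  85. ]
bar [-142.1  -57.6 -116. ]
```

>>> jog_arm --series '[{"linear": [0, 0, 0.03], "delta_rot": [5, -1.7, 0], "grip": 1}, {"linear": [0, 0, 0.05], "delta_rot": [12, -4, 0], "grip": 1}, {"linear": [-0.015, -0.03, 0.055], "delta_rot": [19, -6.3, 0], "grip": 1}, {"linear": [-0.033, -0.07, 0.055], "delta_rot": [26, -8.6, 0], "grip": 1}, {"linear": [-0.05, -0.11, 0.055], "delta_rot": [31, -10.3, 0], "grip": 1}, {"linear": [-0.068, -0.15, 0.055], "delta_rot": [31, -10.3, 0], "grip": 1}, {"linear": [-0.085, -0.19, 0.055], "delta_rot": [31, -10.3, 0], "grip": 1}, {"linear": [-0.097, -0.216, 0.055], "delta_rot": [31, -10.3, 0], "grip": 1}, {"linear": [-0.097, -0.216, 0.055], "delta_rot": [31, -10.3, 0], "grip": 1}, {"linear": [-0.097, -0.216, 0.055], "delta_rot": [31, -10.3, 0], "grip": 1}]'

```text
clock: 18.05
ee_pos: [452.2, -431.9, 312.1]
eef_rot: [3.138, 0.005, 2.814]
contact_force: [-0.5, 0.7, 0.1]
opening: 0.009
```

Run:
```python
from h import *
np.set_printoptions(precision=3,suppress=True)
o,R=stat(); print(o['qpos'])
c,im=snap('wrist','r_w'); np.save('r_w.npy',np.r_[c.o,c.R.ravel()])
```

```text
t 18.05 tcp [ 452.2 -431.9  312.1] F [166.   -5.8 312.1] rot [3.138 0.005 2.814] toolx F [-0.005 -1.    -0.005] toolz F [-0.003  0.005 -1.   ] open 0.009 f [-0.5  0.7  0.1]
[-0.958  0.243  1.309  0.006  1.587 -2.201]
```

View pics/r_w.png

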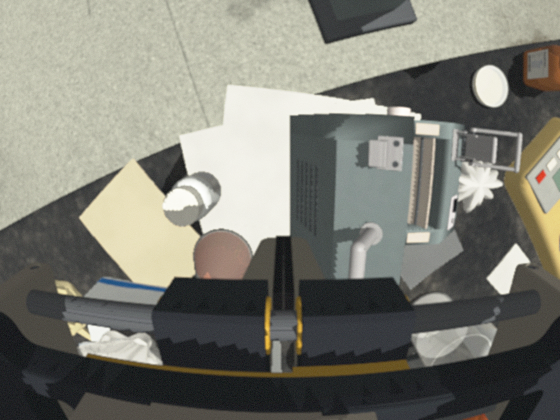

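Run:
```python
from h import *
np.set_printoptions(precision=1,suppress=True)
c=ld('r_w');T=Cam('top');S=Cam('scene')
p=tri([c,T,S],[(222,252),(446,190),(462,316)]);print(p,toF(p[0]))
p=tri([T,S],[(463,185),(475,292)]);print('neck?',p,toF(p[0]))
print(toF(c.plane((350,270),270)), 'handle leg', 'keeper',toF(c.plane((395,152),240)), 'lid rear top', toF(c.plane((292,120),130)),toF(c.plane((405,115),249)))
o,R=stat(); print(c.proj(o['ee_pos']))
h=cv2.imread('pics/r_w.png'); crop(h,190,90,470,290,3,'pics/r_wz.png')
t=cv2.imread('pics/q_t.png'); crop(t,390,150,520,260,6,'pics/q_tz2.png')
```

```text
(array([ 549.6, -568.5,   20.8]), [np.float64(10.768661001045988), np.float64(0.856190522789252), np.float64(10.729179749286503)]) [264.6 129.9  20.8]
neck? (array([ 549.8, -573.2,  146.6]), [np.float64(0.9495642689676825), np.float64(0.9495642689677551)]) [269.  131.6 146.6]
[117.1  27.  270. ] handle leg keeper [ 79.2 -56.5 240. ] lid rear top [155.7 -79.1 130. ] [ 75.5 -85.3 249. ]
t 18.10 tcp [ 452.8 -431.3  312.7] F [165.2  -5.4 312.7] rot [3.1 0.  2.8] toolx F [-0. -1. -0.] toolz F [-0.  0. -1.] open 0.000 f [ 0.7 -0.5  0.4]
[284.8 253.7]
```

View pics/q_tz2.png

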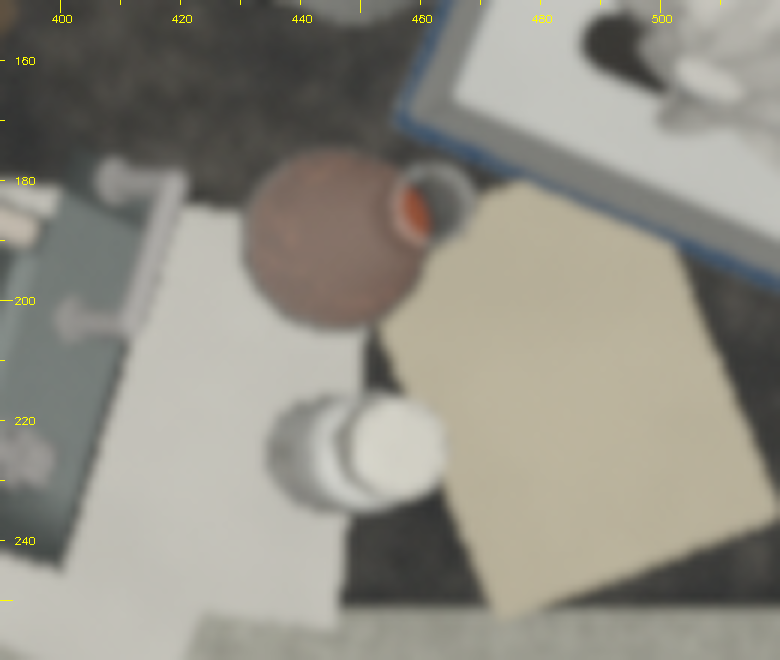

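View pics/r_wz.png

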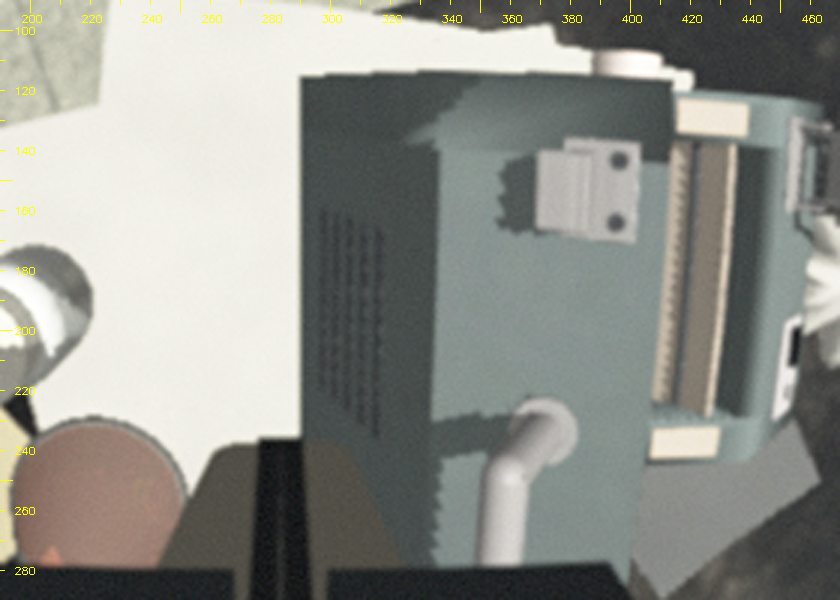

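>>> jog_arm --series '[{"linear": [0.0015, 0.0045, -0.03], "delta_rot": [0, 0, 0.3], "grip": 1}, {"linear": [0.0015, 0.0045, -0.07], "delta_rot": [0, 0, 0.3], "grip": 1}, {"linear": [0.0015, 0.0045, -0.105], "delta_rot": [0, 0, 0.3], "grip": 1}, {"linear": [0.0015, 0.0045, -0.118], "delta_rot": [0, 0, 0.3], "grip": 1}, {"linear": [0.0015, 0.0045, -0.118], "delta_rot": [0, 0, 0.3], "grip": 1}, {"linear": [0.0015, 0.0045, -0.118], "delta_rot": [0, 0, 0.3], "grip": 1}]'

```text
clock: 18.7
ee_pos: [455.3, -426.9, 196.5]
eef_rot: [3.14, 0.007, 2.822]
contact_force: [-0.6, -0.6, 1.6]
opening: 0.002
```

Run:
```python
from h import *
o,R=stat()
```

```text
t 18.70 tcp [ 455.3 -426.9  196.5] F [160.3  -4.4 196.5] rot [3.14  0.007 2.822] toolx F [ 0.003 -1.    -0.007] toolz F [-0.002  0.007 -1.   ] open 0.002 f [-0.6 -0.6  1.6]
```

>>> jog_arm --series '[{"linear": [0.0026, 0.0078, 0], "delta_rot": [0, 0, 0], "grip": 1}, {"linear": [0.0052, 0.0155, 0], "delta_rot": [0, 0, 0], "grip": 1}, {"linear": [0.0087, 0.026, 0], "delta_rot": [0, 0, 0], "grip": 1}, {"linear": [0.0122, 0.0365, 0], "delta_rot": [0, 0, 0], "grip": 1}, {"linear": [0.0157, 0.047, -0.0015], "delta_rot": [0, 0, 0], "grip": 1}, {"linear": [0.0192, 0.0574, -0.0035], "delta_rot": [0, 0, 0], "grip": 1}, {"linear": [0.0225, 0.0673, -0.007], "delta_rot": [0, 0, 0], "grip": 1}, {"linear": [0.0258, 0.0771, -0.0115], "delta_rot": [0, 0, 0], "grip": 1}]'

```text
clock: 19.5
ee_pos: [482.2, -349.4, 186.6]
eef_rot: [3.141, 0.01, 2.822]
contact_force: [0.2, -0.7, 3.3]
opening: 0.005
```

Run:
```python
from h import *
o,R=stat()
snap('scene','s_s'); im=cv2.imread('pics/s_s.png'); crop(im,300,150,450,310,4,'pics/s_sz.png')
```

```text
t 19.50 tcp [ 482.2 -349.4  186.6] F [ 78.2  -3.5 186.6] rot [3.141 0.01  2.822] toolx F [ 0.003 -1.    -0.01 ] toolz F [-0.    0.01 -1.  ] open 0.005 f [ 0.2 -0.7  3.3]
```

View pics/s_sz.png

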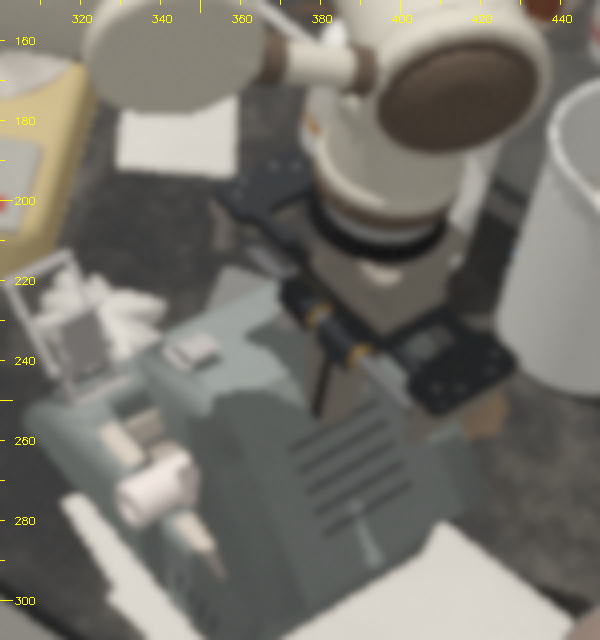

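>>> jog_arm --series '[{"linear": [0.0029, 0.0086, -0.006], "delta_rot": [0, 0, 0], "grip": 1}, {"linear": [0.0057, 0.0171, -0.0132], "delta_rot": [0, 0, 0], "grip": 1}, {"linear": [0.0083, 0.0247, -0.0205], "delta_rot": [0, 0, 0], "grip": 1}, {"linear": [0.0108, 0.0322, -0.0285], "delta_rot": [0, 0, 0], "grip": 1}, {"linear": [0.0129, 0.0384, -0.0375], "delta_rot": [0, 0, 0], "grip": 1}, {"linear": [0.0149, 0.0446, -0.0466], "delta_rot": [0, 0, 0], "grip": 1}, {"linear": [0.0157, 0.047, -0.0515], "delta_rot": [0, 0, 0], "grip": 1}, {"linear": [0.0165, 0.0493, -0.0566], "delta_rot": [0, 0, 0], "grip": 1}, {"linear": [0.0165, 0.0493, -0.0575], "delta_rot": [0, 0, 0], "grip": 1}, {"linear": [0.0165, 0.0493, -0.0575], "delta_rot": [0, 0, 0], "grip": 1}]'

```text
clock: 20.55
ee_pos: [497.9, -298.7, 130.2]
eef_rot: [3.141, 0.006, 2.823]
contact_force: [-9.6, 3.6, 16.7]
opening: 0.003
```

Run:
```python
from h import *
o,R=stat()
snap('scene','t_s'); im=cv2.imread('pics/t_s.png'); crop(im,290,170,450,310,4,'pics/t_sz.png')
```

```text
t 20.55 tcp [ 497.9 -298.7  130.2] F [ 25.2  -4.7 130.2] rot [3.141 0.006 2.823] toolx F [ 0.005 -1.    -0.006] toolz F [-0.001  0.006 -1.   ] open 0.003 f [-9.6  3.6 16.7]
```

View pics/t_sz.png

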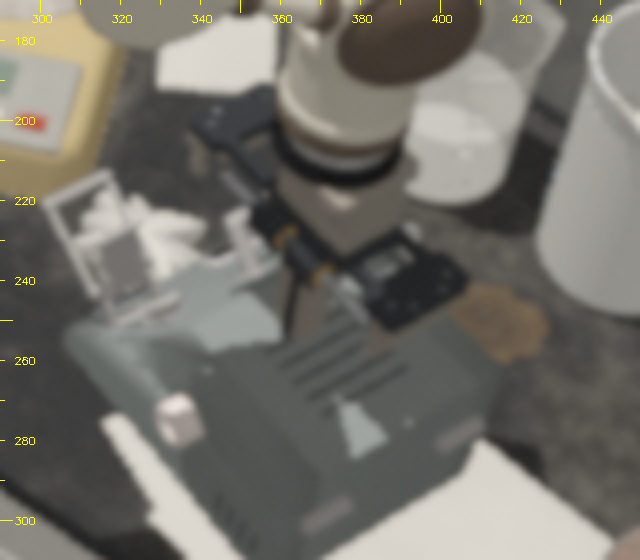

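Run:
```python
from h import *
np.set_printoptions(precision=1,suppress=True)
a=ld('h_w');b=ld('i_w');T=Cam('top')
p=tri([a,b],[(365,196),(319,150)]);print(p,toF(p[0]))
print(toF([528.6,-124.1,125.1]),toF([481.4,-109.4,124.3]),toF([489.8,-162.4,124.1]))
print(T.plane((268,140),110))
```

```text
(array([ 559.9, -141.6,   53.3]), [np.float64(0.06191732326105225), np.float64(0.06191732326119716)]) [-143.5    4.2   53.3]
[-150.2  -31.   125.1] [-149.1  -80.4  124.3] [-101.5  -55.6  124.1]
[692.9  -9.8 110. ]
```

>>> jog_arm --series '[{"linear": [0, 0, 0.02], "delta_rot": [0, 0, 0], "grip": 1}, {"linear": [0, 0, 0.06], "delta_rot": [0, 0, 0], "grip": 1}, {"linear": [0.001, 0.03, 0.09], "delta_rot": [0, 0, 0], "grip": 1}, {"linear": [0.005, 0.07, 0.1], "delta_rot": [0, 0, 0], "grip": 1}, {"linear": [0.009, 0.11, 0.1], "delta_rot": [0, 0, 0], "grip": 1}, {"linear": [0.013, 0.15, 0.1], "delta_rot": [0, 0, 0], "grip": 1}, {"linear": [0.017, 0.19, 0.09], "delta_rot": [0, 0, 0], "grip": 1}, {"linear": [0.018, 0.215, 0.08], "delta_rot": [0, 0, 0], "grip": 1}, {"linear": [0.018, 0.215, 0.07], "delta_rot": [0, 0, 0], "grip": 1}, {"linear": [0.018, 0.215, 0.07], "delta_rot": [0, 0, 0], "grip": 1}]'

```text
clock: 21.6
ee_pos: [515.1, -83.6, 198.7]
eef_rot: [3.141, 0.004, 2.824]
contact_force: [0.0, -0.9, 0.6]
opening: 0.003
```

Run:
```python
from h import *
o,R=stat()
snap('wrist','u_w'); im=cv2.imread('pics/u_w.png')
```

```text
t 21.60 tcp [515.1 -83.6 198.7] F [-184.3  -56.6  198.7] rot [3.141 0.004 2.824] toolx F [ 0.005 -1.    -0.004] toolz F [-0.001  0.004 -1.   ] open 0.003 f [ 0.  -0.9  0.6]
```

View pics/u_w.png

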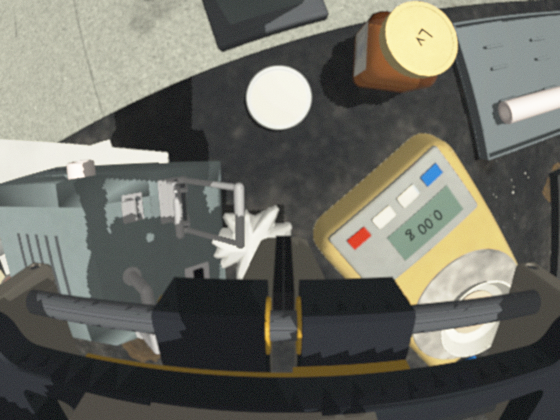

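>>> jog_arm --series '[{"linear": [0, 0.001, -0.03], "delta_rot": [0, 0, 0], "grip": 1}, {"linear": [0, 0.001, -0.06], "delta_rot": [0, 0, 0], "grip": 1}, {"linear": [0, 0.001, -0.084], "delta_rot": [0, 0, 0], "grip": 1}, {"linear": [0, 0, -0.087], "delta_rot": [0, 0, 0], "grip": 1}, {"linear": [0, 0, -0.087], "delta_rot": [0, 0, 0], "grip": 1}, {"linear": [-0.0038, -0.0114, -0.086], "delta_rot": [0, 0, 0], "grip": 1}, {"linear": [-0.0076, -0.0228, -0.08], "delta_rot": [0, 0, 0], "grip": 1}, {"linear": [-0.0108, -0.0322, -0.079], "delta_rot": [0, 0, 0], "grip": 1}, {"linear": [-0.014, -0.0417, -0.078], "delta_rot": [0, 0, 0], "grip": 1}]'

```text
clock: 22.55
ee_pos: [508.8, -116.4, 131.4]
eef_rot: [3.115, 0.015, 2.82]
contact_force: [2.3, 60.4, 63.6]
opening: -0.001
```

Run:
```python
from h import *
o,R=stat()
c,im=snap('wrist','v_w'); s,im2=snap('scene','v_s'); crop(im2,280,180,420,300,5,'pics/v_sz.png')
```

```text
t 22.55 tcp [ 508.8 -116.4  131.4] F [-151.2  -52.2  131.4] rot [3.115 0.015 2.82 ] toolx F [ 0.001 -1.    -0.015] toolz F [-0.027  0.015 -1.   ] open -0.001 f [ 2.3 60.4 63.6]
```

View pics/v_w.png

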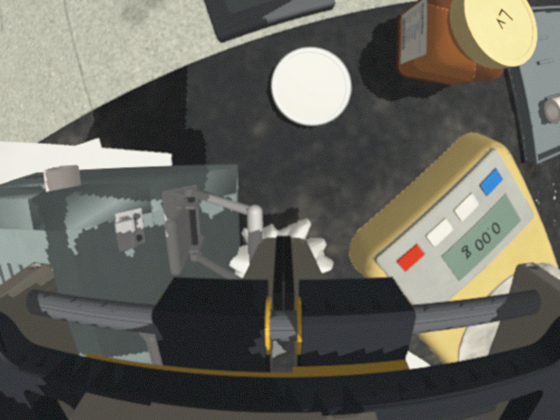

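View pics/v_sz.png

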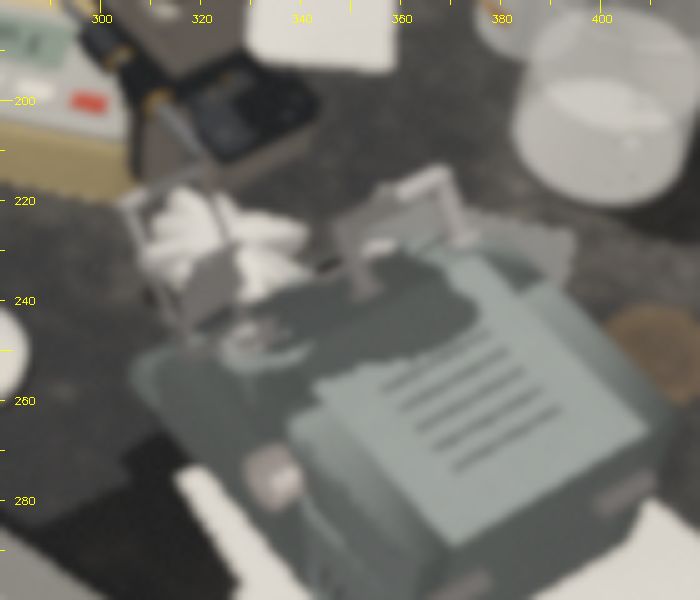

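>>> jog_arm --series '[{"linear": [0.001, 0.003, 0.006], "delta_rot": [0, 0, 0], "grip": 1}, {"linear": [0.003, 0.01, 0.012], "delta_rot": [1.5, 0, 0], "grip": 1}, {"linear": [0.009, 0.028, 0.015], "delta_rot": [1.5, 0, 0], "grip": 1}, {"linear": [0.011, 0.033, 0.015], "delta_rot": [1.5, 0, 0], "grip": 1}, {"linear": [0.011, 0.033, 0.015], "delta_rot": [1.5, 0, 0], "grip": 1}]'

```text
clock: 23.15
ee_pos: [519.3, -84.8, 147.6]
eef_rot: [3.093, 0.006, 2.821]
contact_force: [-0.9, 0.9, 0.1]
opening: 0.004
```

Run:
```python
from h import *
o,R=stat()
c,im=snap('wrist','w_w');np.save('w_w.npy',np.r_[c.o,c.R.ravel()]); crop(im,150,120,350,270,4,'pics/w_wz.png'); s,im2=snap('scene','w_s'); crop(im2,280,180,420,300,5,'pics/w_sz.png')
t,im3=snap('top','w_t'); crop(im3,280,150,420,250,5,'pics/w_tz.png')
```

```text
t 23.15 tcp [519.3 -84.8 147.6] F [-184.4  -52.3  147.6] rot [3.093 0.006 2.821] toolx F [ 0.002 -1.    -0.006] toolz F [-0.048  0.006 -0.999] open 0.004 f [-0.9  0.9  0.1]
```

View pics/w_wz.png

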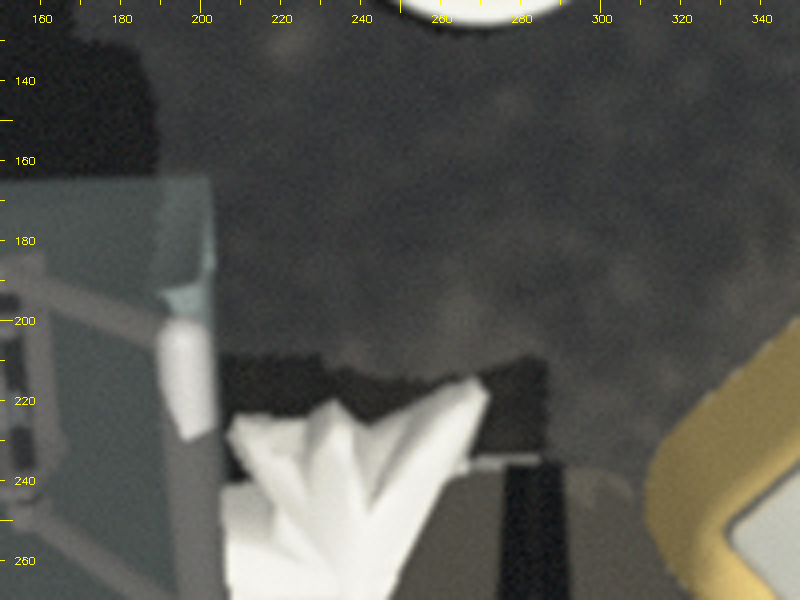

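View pics/w_sz.png

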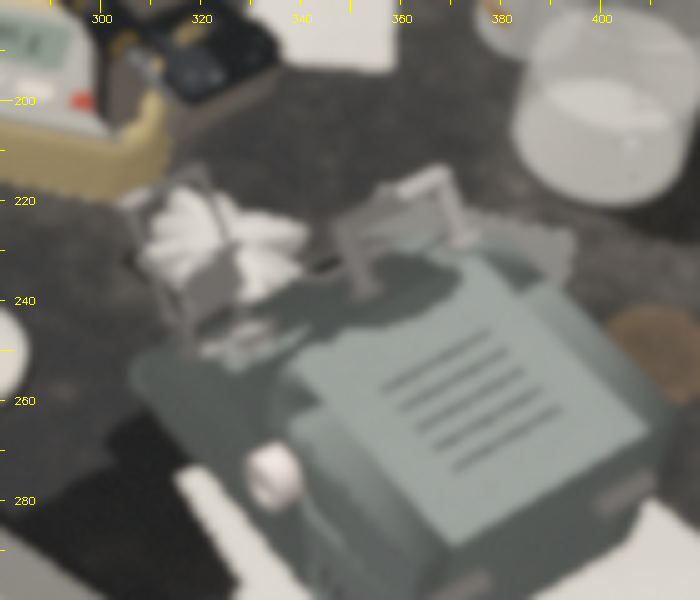

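View pics/w_tz.png

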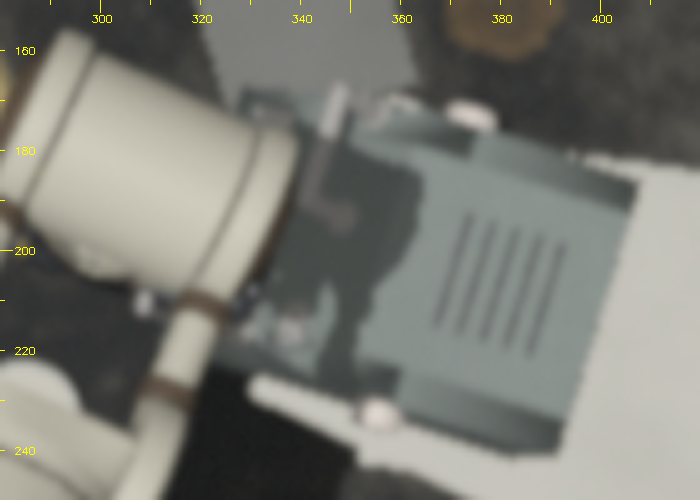

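>>> jog_arm --series '[{"linear": [-0.002, 0.001, -0.01], "delta_rot": [-1.5, 0.5, 0], "grip": 1}, {"linear": [-0.003, 0.001, -0.025], "delta_rot": [-2.6, 0.9, 0], "grip": 1}, {"linear": [-0.003, 0.001, -0.036], "delta_rot": [-2.6, 0.9, 0], "grip": 1}, {"linear": [-0.003, 0.001, -0.04], "delta_rot": [-2.6, 0.9, 0], "grip": 1}, {"linear": [-0.003, 0.001, -0.04], "delta_rot": [-2.6, 0.9, 0], "grip": 1}, {"linear": [-0.003, 0.001, -0.04], "delta_rot": [-2.6, 0.9, 0], "grip": 1}]'

```text
clock: 23.9
ee_pos: [516.3, -84.4, 107.6]
eef_rot: [3.141, 0.005, 2.819]
contact_force: [0.9, -0.1, 0.8]
opening: 0.003
```

Run:
```python
from h import *
np.set_printoptions(precision=1,suppress=True)
o,R=stat()
c,im=snap('wrist','x_w');np.save('x_w.npy',np.r_[c.o,c.R.ravel()]); crop(im,100,120,350,280,3,'pics/x_wz.png')
b=ld('w_w')
```

```text
t 23.90 tcp [516.3 -84.4 107.6] F [-183.9  -55.3  107.6] rot [3.1 0.  2.8] toolx F [ 0. -1. -0.] toolz F [-0.  0. -1.] open 0.003 f [ 0.9 -0.1  0.8]
```

View pics/x_wz.png

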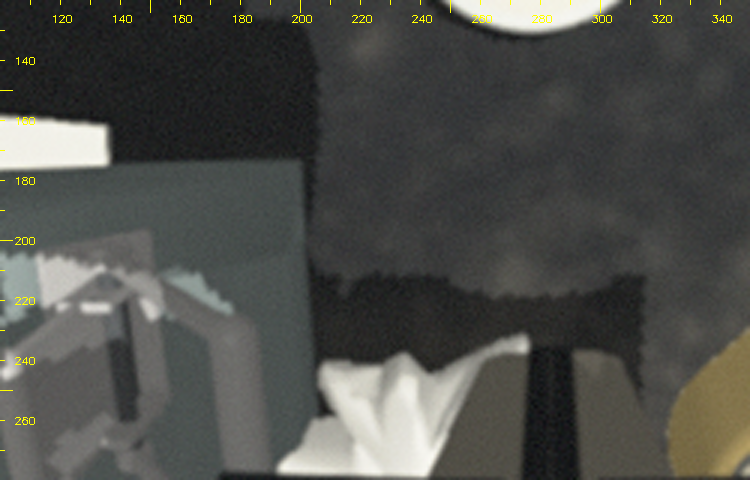

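Run:
```python
from h import *
np.set_printoptions(precision=1,suppress=True)
a=ld('w_w');b=ld('x_w')
p=tri([a,b],[(196,201),(178.5,228)]);print(p,toF(p[0]))
# lever pixel?
T=Cam('top');S=Cam('scene')
p=tri([S,a],[(304,221),(196,201)]);print(p,toF(p[0]))
for n,c in(('a',a),('b',b)): print(n,c.proj(toW([-149,-79,125])),c.proj(toW([-140,-79,133])))
```

```text
(array([ 477. , -122.8,  138.6]), [np.float64(0.19893075325529935), np.float64(0.1989307532552773)]) [-135.   -80.3  138.6]
(array([ 477.5, -123.7,  136.6]), [np.float64(0.4641995534322201), np.float64(0.4641995534321522)]) [-134.3  -79.6  136.6]
a [223.4 197.7] [206.6 201.1]
b [213.2 221.8] [191.7 226.8]
```

>>> jog_arm --series '[{"linear": [-0.0038, -0.0114, 0.004], "delta_rot": [0, 0, 0], "grip": 1}, {"linear": [-0.0076, -0.0228, 0.008], "delta_rot": [0, 0, 0], "grip": 1}, {"linear": [-0.0092, -0.0275, 0.01], "delta_rot": [0, 0, 0], "grip": 1}, {"linear": [-0.0108, -0.0322, 0.011], "delta_rot": [0, 0, 0], "grip": 1}, {"linear": [-0.0108, -0.0322, 0.011], "delta_rot": [0, 0, 0], "grip": 1}]'

```text
clock: 24.45
ee_pos: [506.7, -117.0, 120.4]
eef_rot: [3.14, 0.009, 2.818]
contact_force: [2.1, 4.9, 4.2]
opening: 0.009
```

>>> jog_arm --series '[{"linear": [-0.0016, -0.0047, 0.003], "delta_rot": [0, 0, 0], "grip": 1}, {"linear": [-0.0032, -0.0095, 0.006], "delta_rot": [0, 0, 0], "grip": 1}, {"linear": [-0.0032, -0.0095, 0.006], "delta_rot": [0, 0, 0], "grip": 1}]'

```text
clock: 24.75
ee_pos: [503.3, -127.5, 126.6]
eef_rot: [3.141, 0.009, 2.818]
contact_force: [-0.2, -0.3, -0.2]
opening: -0.001
```

Run:
```python
from h import *
o,R=stat()
c,im=snap('wrist','y_w');np.save('y_w.npy',np.r_[c.o,c.R.ravel()]); crop(im,100,120,350,280,3,'pics/y_wz.png')
s,im2=snap('scene','y_s'); crop(im2,280,180,420,300,5,'pics/y_sz.png')
```

```text
t 24.75 tcp [ 503.3 -127.5  126.6] F [-139.   -53.9  126.6] rot [3.141 0.009 2.818] toolx F [-0.001 -1.    -0.009] toolz F [-0.001  0.009 -1.   ] open -0.001 f [-0.2 -0.3 -0.2]
```

View pics/y_sz.png

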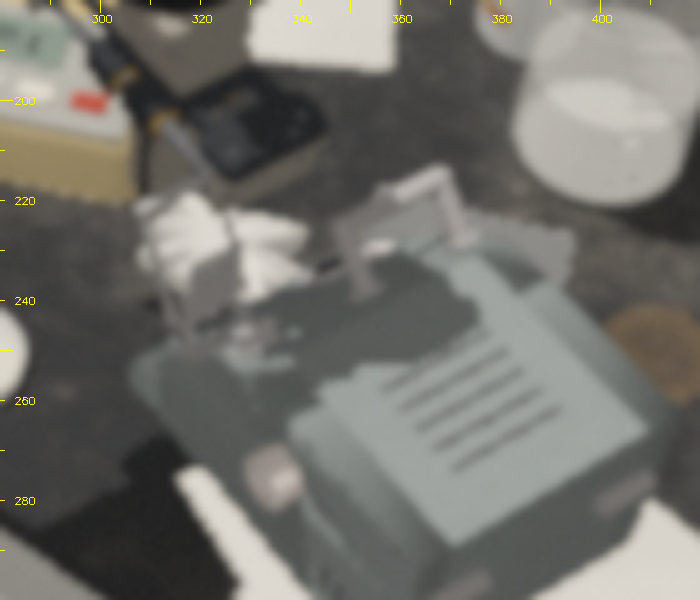

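View pics/y_wz.png

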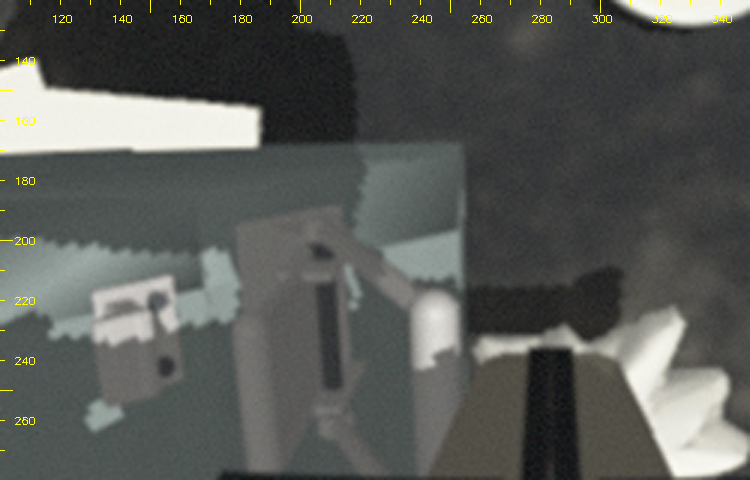

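>>> jog_arm --series '[{"linear": [-0.0016, -0.0047, 0.003], "delta_rot": [0, 0, 0], "grip": 1}, {"linear": [-0.0037, -0.0093, 0.006], "delta_rot": [0, 0, 0], "grip": 1}, {"linear": [-0.0053, -0.014, 0.009], "delta_rot": [0, 0, 0], "grip": 1}, {"linear": [-0.007, -0.0187, 0.012], "delta_rot": [0, 0, 0], "grip": 1}, {"linear": [-0.0086, -0.0235, 0.012], "delta_rot": [0, 0, 0], "grip": 1}, {"linear": [-0.0102, -0.0282, 0.012], "delta_rot": [0, 0, 0], "grip": 1}, {"linear": [-0.0102, -0.0282, 0.012], "delta_rot": [0, 0, 0], "grip": 1}]'

```text
clock: 25.55
ee_pos: [492.7, -155.6, 137.9]
eef_rot: [3.14, 0.008, 2.817]
contact_force: [-0.0, -0.4, -0.4]
opening: 0.004
```

Run:
```python
from h import *
o,R=stat()
c,im=snap('wrist','z_w');np.save('z_w.npy',np.r_[c.o,c.R.ravel()]); crop(im,100,120,350,280,3,'pics/z_wz.png')
s,im2=snap('scene','z_s'); crop(im2,280,180,420,300,5,'pics/z_sz.png')
```

```text
t 25.55 tcp [ 492.7 -155.6  137.9] F [-108.9  -55.   137.9] rot [3.14  0.008 2.817] toolx F [-0.002 -1.    -0.008] toolz F [-0.001  0.008 -1.   ] open 0.004 f [-0.  -0.4 -0.4]
```

View pics/z_sz.png

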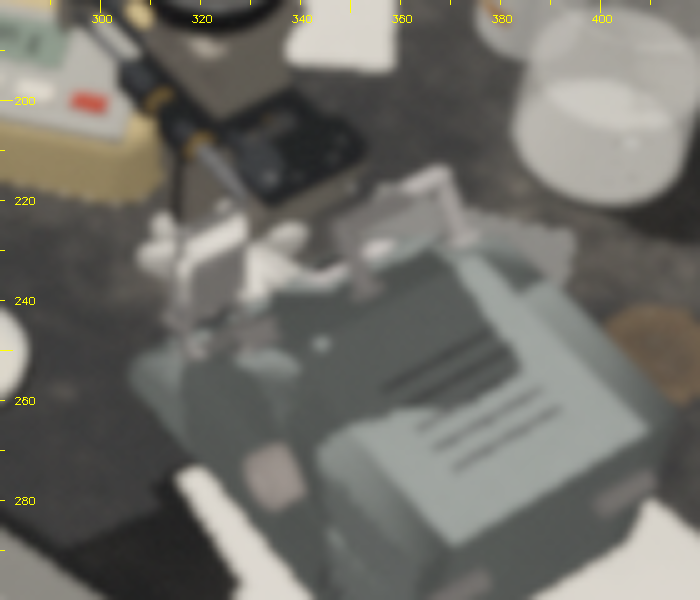

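View pics/z_wz.png

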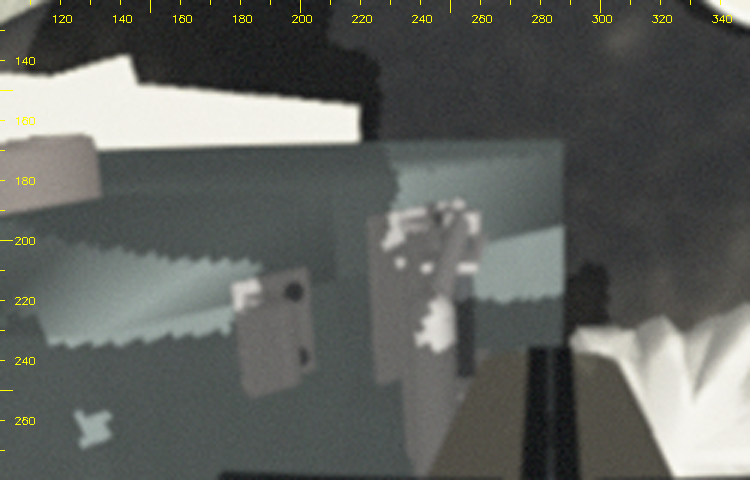

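>>> jog_arm --series '[{"linear": [-0.0016, -0.0047, 0.001], "delta_rot": [0, 0, 0], "grip": 1}, {"linear": [-0.0032, -0.0095, 0.002], "delta_rot": [0, 0, 0], "grip": 1}, {"linear": [-0.0048, -0.0142, 0.002], "delta_rot": [0, 0, 0], "grip": 1}, {"linear": [-0.006, -0.018, 0.002], "delta_rot": [0, 0, 0], "grip": 1}, {"linear": [-0.006, -0.018, 0.002], "delta_rot": [0, 0, 0], "grip": 1}, {"linear": [-0.003, -0.009, 0.004], "delta_rot": [0, 0, 0], "grip": 1}]'

```text
clock: 26.25
ee_pos: [489.5, -164.3, 141.7]
eef_rot: [3.14, 0.007, 2.816]
contact_force: [-1.0, 0.6, 0.2]
opening: 0.007
```

Run:
```python
from h import *
o,R=stat()
c,im=snap('wrist','aa_w');np.save('aa_w.npy',np.r_[c.o,c.R.ravel()]); crop(im,100,120,350,280,3,'pics/aa_wz.png')
s,im2=snap('scene','aa_s'); crop(im2,280,180,420,300,5,'pics/aa_sz.png')
```

```text
t 26.25 tcp [ 489.5 -164.3  141.7] F [-99.6 -55.3 141.7] rot [3.14  0.007 2.816] toolx F [-0.003 -1.    -0.007] toolz F [-0.002  0.007 -1.   ] open 0.007 f [-1.   0.6  0.2]
```

View pics/aa_sz.png

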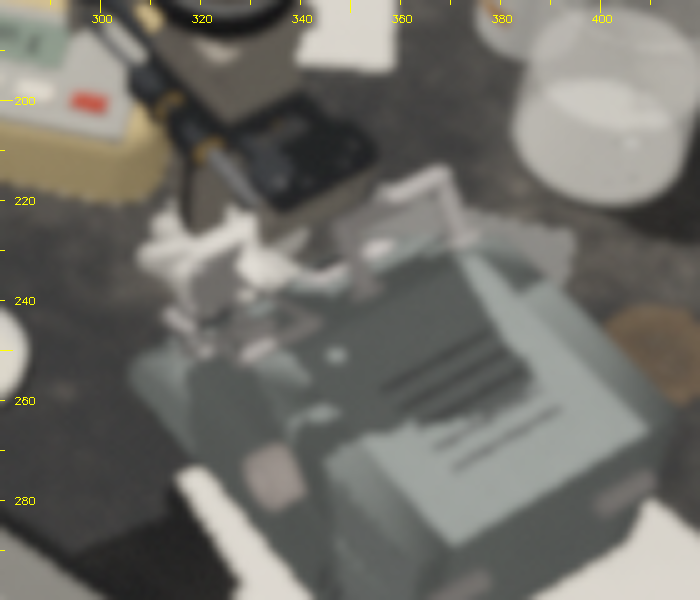

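View pics/aa_wz.png

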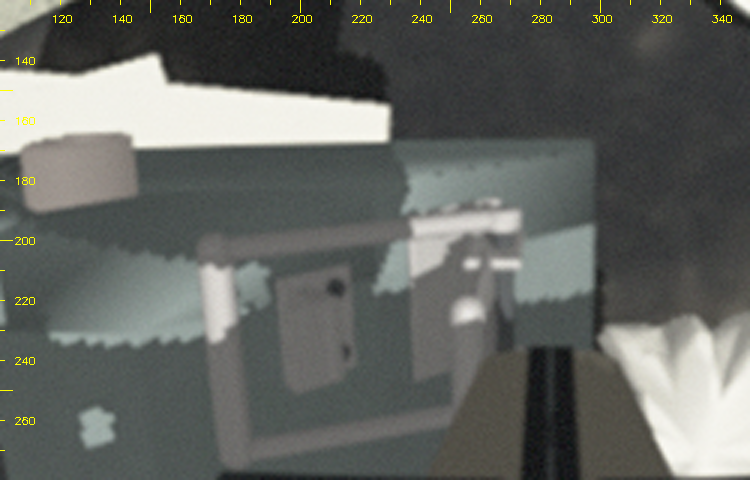

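>>> jog_arm --series '[{"linear": [0.002, 0.006, 0.02], "delta_rot": [0, 0, -2], "grip": 1}, {"linear": [0.003, 0.009, 0.05], "delta_rot": [0, 0, -10], "grip": 1}, {"linear": [0.003, 0.009, 0.06], "delta_rot": [0, 0, -18], "grip": 1}, {"linear": [0.003, 0.009, 0.06], "delta_rot": [0, 0, -26], "grip": 1}, {"linear": [0.003, 0.009, 0.06], "delta_rot": [0, 0, -34], "grip": 1}, {"linear": [0.003, 0.009, 0.06], "delta_rot": [0, 0, -42], "grip": 1}, {"linear": [0.003, 0.009, 0.06], "delta_rot": [0, 0, -50], "grip": 1}, {"linear": [0.003, 0.009, 0.06], "delta_rot": [0, 0, -58], "grip": 1}, {"linear": [0.003, 0.009, 0.06], "delta_rot": [0, 0, -66], "grip": 1}, {"linear": [0.003, 0.009, 0.06], "delta_rot": [0, 0, -74], "grip": 1}, {"linear": [0.003, 0.009, 0.06], "delta_rot": [0, 0, -82], "grip": 1}, {"linear": [0.003, 0.009, 0.06], "delta_rot": [0, 0, -90], "grip": 1}]'

```text
clock: 27.55
ee_pos: [493.3, -153.5, 202.1]
eef_rot: [3.139, 0.008, 1.243]
contact_force: [-0.2, 0.3, 0.2]
opening: 0.005
```

Run:
```python
from h import *
o,R=stat();print(o['qpos'].round(2))
c,im=snap('wrist','bb_w');np.save('bb_w.npy',np.r_[c.o,c.R.ravel()])
s,im2=snap('scene','bb_s'); crop(im2,280,180,420,300,5,'pics/bb_sz.png')
```

```text
t 27.55 tcp [ 493.3 -153.5  202.1] F [-111.1  -55.1  202.1] rot [3.139 0.008 1.243] toolx F [-1.     0.005 -0.008] toolz F [ 0.008  0.002 -1.   ] open 0.005 f [-0.2  0.3  0.2]
[-0.53  0.01  1.78 -0.01  1.35 -0.2 ]
```

View pics/bb_sz.png

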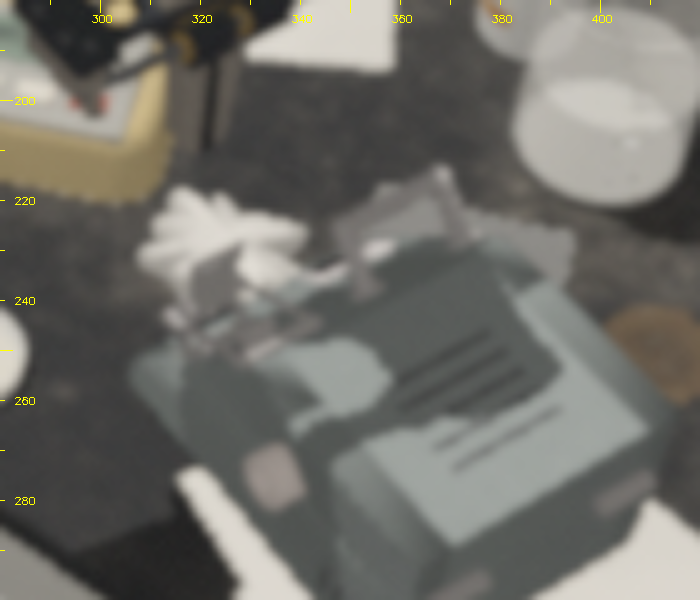

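View pics/bb_w.png

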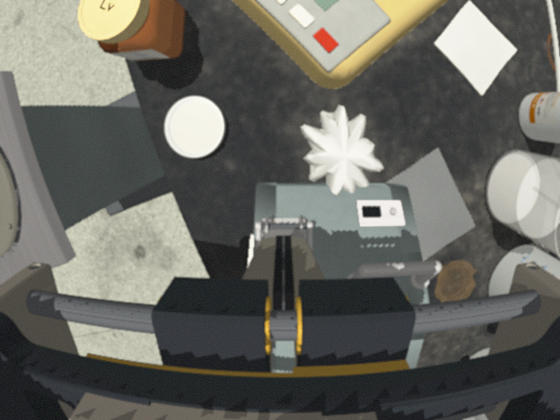

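Run:
```python
from h import *
im=cv2.imread('pics/bb_w.png'); im=cv2.convertScaleAbs(im,alpha=1.4,beta=15); crop(im,230,170,350,260,6,'pics/bb_wz.png')
c=ld('bb_w')
for a in (1.9,2.1,2.3,2.5):
    d=np.array([-.7071,-.7071]);n=np.array([-.7071,.7071]); v=np.cos(a)*d+np.sin(a)*n; p=np.array([-84.2,77.2])+54*v
    print(a,p.round(1),c.proj(toW([p[0],-55,p[1]])).round(1))
```

```text
1.9 [-108.   125.7] [283.3 216.9]
2.1 [-97.9 129.4] [283.4 230.6]
2.3 [-87.2 131.1] [283.4 243.9]
2.5 [-76.5 130.6] [283.5 256. ]
```

View pics/bb_wz.png

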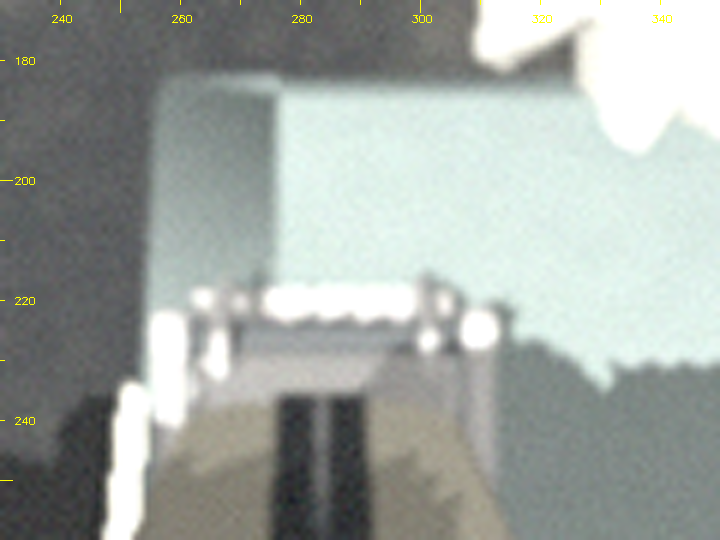

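>>> jog_arm --series '[{"linear": [-0.008, -0.025, 0], "delta_rot": [0, 0, 0.3], "grip": 1}, {"linear": [-0.0165, -0.05, -0.01], "delta_rot": [0, 0, 0.3], "grip": 1}, {"linear": [-0.0175, -0.0522, -0.02], "delta_rot": [0, 0, 0.3], "grip": 1}, {"linear": [-0.0175, -0.0522, -0.03], "delta_rot": [0, 0, 0.3], "grip": 1}, {"linear": [-0.0175, -0.0522, -0.03], "delta_rot": [0, 0, 0.3], "grip": 1}]'

```text
clock: 28.15
ee_pos: [475.0, -204.2, 170.1]
eef_rot: [-3.14, 0.007, 1.255]
contact_force: [-0.6, -0.2, 0.0]
opening: 0.001
```

Run:
```python
from h import *
o,R=stat()
c,im=snap('wrist','cc_w');np.save('cc_w.npy',np.r_[c.o,c.R.ravel()])
im=cv2.convertScaleAbs(im,alpha=1.4,beta=15); crop(im,220,150,360,260,5,'pics/cc_wz.png')
for a in (1.9,2.1,2.3,2.5):
    d=np.array([-.7071,-.7071]);n=np.array([-.7071,.7071]); v=np.cos(a)*d+np.sin(a)*n; p=np.array([-84.2,77.2])+54*v
    print(a,p.round(1),c.proj(toW([p[0],-55,p[1]])).round(1))
print('tip',c.proj(o['ee_pos']))
```

```text
t 28.15 tcp [ 475.  -204.2  170.1] F [-57.2 -56.4 170.1] rot [-3.14   0.007  1.255] toolx F [-1.    -0.007 -0.007] toolz F [ 0.007 -0.001 -1.   ] open 0.001 f [-0.6 -0.2  0. ]
1.9 [-108.   125.7] [286.3 153. ]
2.1 [-97.9 129.4] [286.2 169. ]
2.3 [-87.2 131.1] [286.  185.6]
2.5 [-76.5 130.6] [285.8 201.4]
tip [283.25297099 251.85394673]
```

View pics/cc_wz.png

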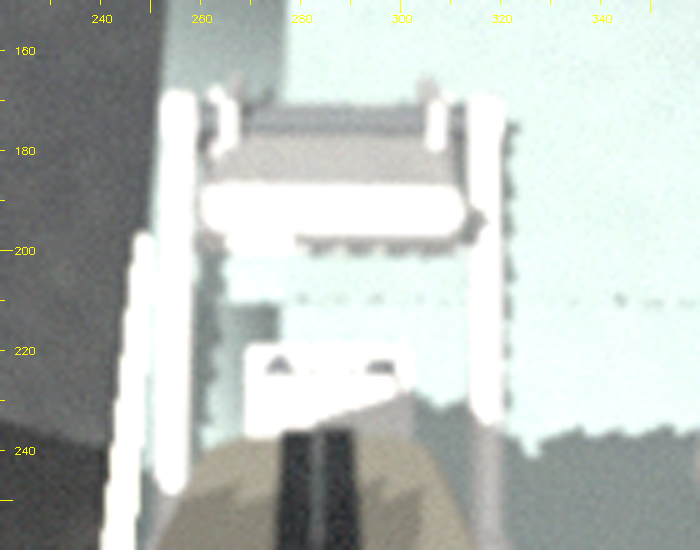

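>>> jog_arm --series '[{"linear": [0.0018, 0.005, -0.015], "delta_rot": [0, 0, 0], "grip": 1}, {"linear": [0.0018, 0.005, -0.032], "delta_rot": [0, 0, 0], "grip": 1}, {"linear": [0.0018, 0.005, -0.042], "delta_rot": [0, 0, 0], "grip": 1}, {"linear": [0.0018, 0.005, -0.046], "delta_rot": [0, 0, 0], "grip": 1}, {"linear": [0.0018, 0.005, -0.047], "delta_rot": [0, 0, 0], "grip": 1}, {"linear": [0.0018, 0.005, -0.047], "delta_rot": [0, 0, 0], "grip": 1}]'

```text
clock: 28.8
ee_pos: [477.7, -199.6, 124.7]
eef_rot: [3.141, 0.007, 1.255]
contact_force: [-0.5, 0.3, 0.5]
opening: 0.004
```

Run:
```python
from h import *
o,R=stat()
c,im=snap('wrist','dd_w')
im=cv2.convertScaleAbs(im,alpha=1.4,beta=15); crop(im,200,100,380,280,4,'pics/dd_wz.png')
```

```text
t 28.80 tcp [ 477.7 -199.6  124.7] F [-62.5 -55.3 124.7] rot [3.141 0.007 1.255] toolx F [-1.    -0.007 -0.007] toolz F [ 0.007  0.001 -1.   ] open 0.004 f [-0.5  0.3  0.5]
```

View pics/dd_wz.png

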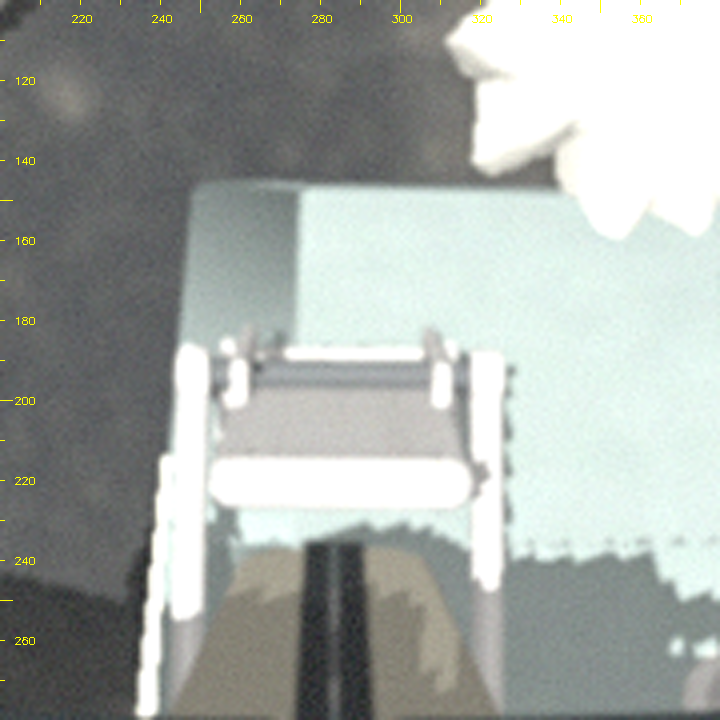

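>>> jog_arm --series '[{"linear": [0.003, 0.009, -0.002], "delta_rot": [0, 0, 0], "grip": 1}, {"linear": [0.0055, 0.0165, -0.004], "delta_rot": [0, 0, 0], "grip": 1}, {"linear": [0.008, 0.0239, -0.005], "delta_rot": [0, 0, 0], "grip": 1}, {"linear": [0.0102, 0.0305, -0.008], "delta_rot": [0, 0, 0], "grip": 1}, {"linear": [0.0124, 0.0371, -0.012], "delta_rot": [0, 0, 0], "grip": 1}, {"linear": [0.0124, 0.0371, -0.012], "delta_rot": [0, 0, 0], "grip": 1}]'

```text
clock: 29.45
ee_pos: [490.0, -161.2, 112.0]
eef_rot: [-3.141, 0.007, 1.256]
contact_force: [0.8, 0.3, -1.0]
opening: 0.01
```

Run:
```python
from h import *
o,R=stat()
c,im=snap('wrist','ee_w');np.save('ee_w.npy',np.r_[c.o,c.R.ravel()])
im=cv2.convertScaleAbs(im,alpha=1.4,beta=15); crop(im,200,100,380,280,4,'pics/ee_wz.png')
s,im2=snap('scene','ee_s'); crop(im2,280,180,420,300,5,'pics/ee_sz.png')
```

```text
t 29.45 tcp [ 490.  -161.2  112. ] F [-102.7  -55.8  112. ] rot [-3.141  0.007  1.256] toolx F [-1.    -0.008 -0.007] toolz F [ 0.007 -0.    -1.   ] open 0.010 f [ 0.8  0.3 -1. ]
```

View pics/ee_wz.png

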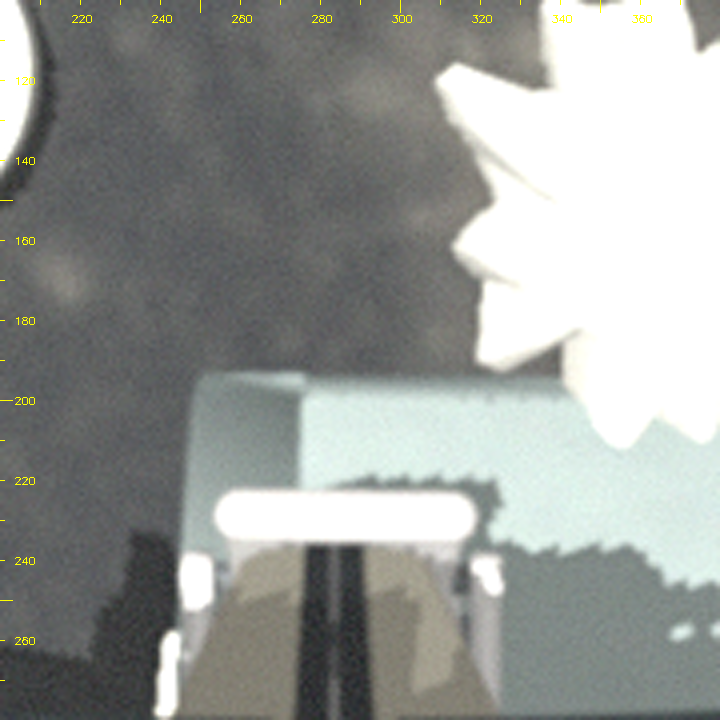

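View pics/ee_sz.png

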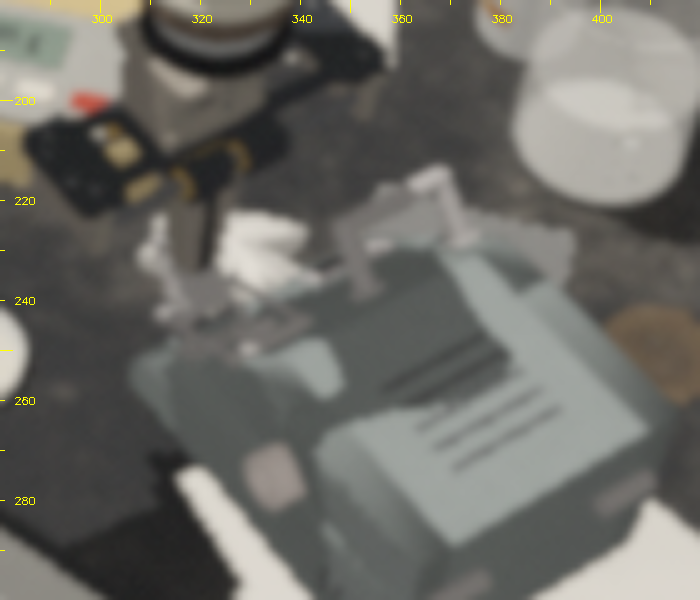

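>>> jog_arm --series '[{"linear": [0.0017, 0.005, -0.005], "delta_rot": [0, 0, 0], "grip": 1}, {"linear": [0.0033, 0.0098, -0.0106], "delta_rot": [0, 0, 0], "grip": 1}, {"linear": [0.0049, 0.0146, -0.016], "delta_rot": [0, 0, 0], "grip": 1}, {"linear": [0.0064, 0.0193, -0.021], "delta_rot": [0, 0, 0], "grip": 1}, {"linear": [0.0077, 0.023, -0.027], "delta_rot": [0, 0, 0], "grip": 1}, {"linear": [0.009, 0.0268, -0.033], "delta_rot": [0, 0, 0], "grip": 1}, {"linear": [0.0096, 0.0287, -0.039], "delta_rot": [0, 0, 0], "grip": 1}, {"linear": [0.0102, 0.0306, -0.0445], "delta_rot": [0, 0, 0], "grip": 1}, {"linear": [0.0102, 0.0306, -0.0445], "delta_rot": [0, 0, 0], "grip": 1}]'

```text
clock: 30.45
ee_pos: [499.7, -130.7, 66.9]
eef_rot: [-3.14, 0.006, 1.255]
contact_force: [-0.9, 0.4, 0.1]
opening: 0.007
```

Run:
```python
from h import *
o,R=stat()
c,im=snap('wrist','ff_w');np.save('ff_w.npy',np.r_[c.o,c.R.ravel()])
im=cv2.convertScaleAbs(im,alpha=1.4,beta=15); crop(im,200,130,380,280,4,'pics/ff_wz.png')
s,im2=snap('scene','ff_s'); crop(im2,280,180,420,300,5,'pics/ff_sz.png')
```

```text
t 30.45 tcp [ 499.7 -130.7   66.9] F [-134.7  -56.3   66.9] rot [-3.14   0.006  1.255] toolx F [-1.    -0.008 -0.006] toolz F [ 0.006 -0.001 -1.   ] open 0.007 f [-0.9  0.4  0.1]
```

View pics/ff_sz.png

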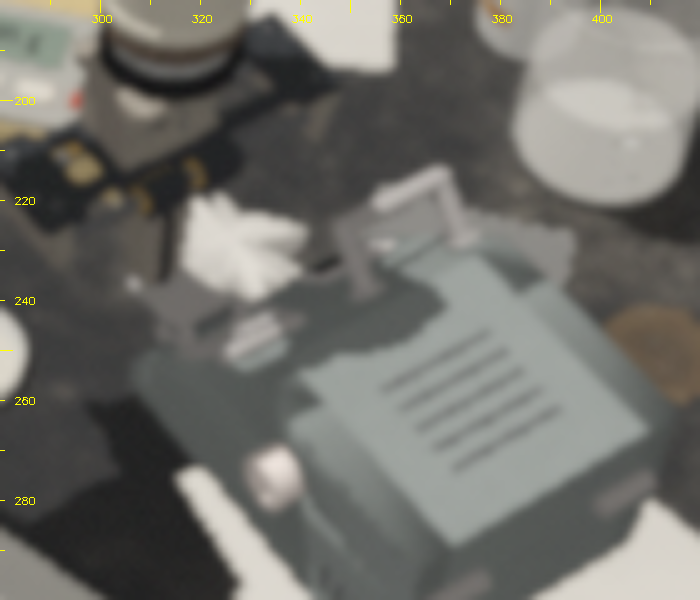

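View pics/ff_wz.png

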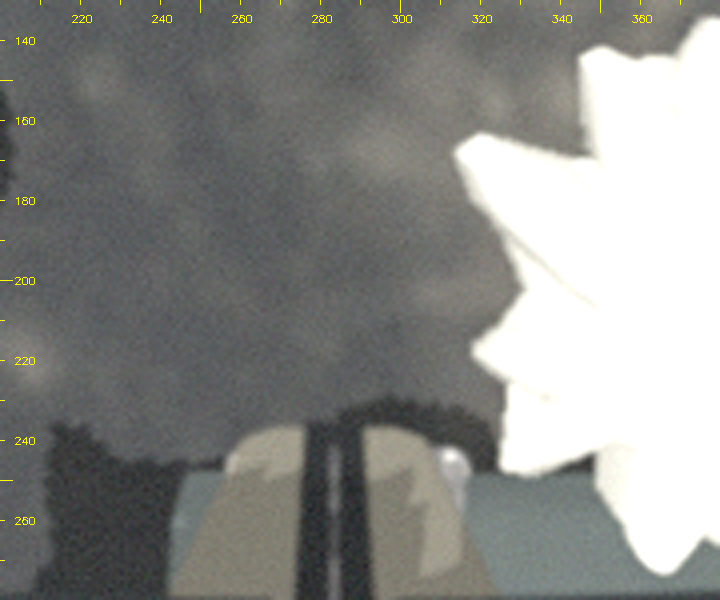

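>>> jog_arm --series '[{"linear": [0, 0, -0.005], "delta_rot": [0, 0, 0], "grip": 1}, {"linear": [-0.0005, -0.0016, -0.0105], "delta_rot": [0, 0, 0], "grip": 1}, {"linear": [-0.001, -0.003, -0.014], "delta_rot": [0, 0, 0], "grip": 1}, {"linear": [-0.0017, -0.005, -0.017], "delta_rot": [0, 0, 0], "grip": 1}, {"linear": [-0.0024, -0.007, -0.02], "delta_rot": [0, 0, 0], "grip": 1}, {"linear": [-0.0024, -0.007, -0.02], "delta_rot": [0, 0, 0], "grip": 1}]'

```text
clock: 31.15
ee_pos: [497.2, -137.9, 47.1]
eef_rot: [-3.14, 0.006, 1.256]
contact_force: [-0.5, 0.7, -0.9]
opening: 0.002
```

Run:
```python
from h import *
o,R=stat()
s,im2=snap('scene','gg_s'); crop(im2,280,180,420,300,5,'pics/gg_sz.png')
```

```text
t 31.15 tcp [ 497.2 -137.9   47.1] F [-127.1  -56.4   47.1] rot [-3.14   0.006  1.256] toolx F [-1.    -0.008 -0.006] toolz F [ 0.006 -0.001 -1.   ] open 0.002 f [-0.5  0.7 -0.9]
```

View pics/gg_sz.png

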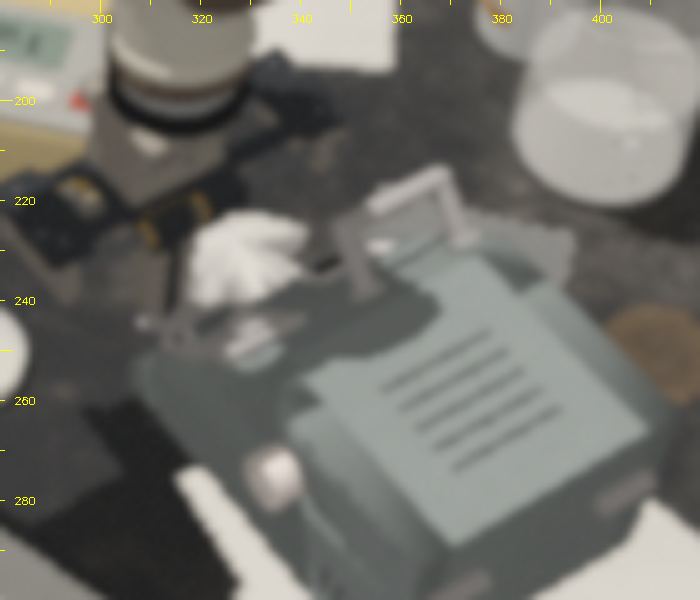

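>>> jog_arm --series '[{"linear": [-0.0006, -0.002, -0.002], "delta_rot": [0, 0, 0], "grip": 1}, {"linear": [-0.0013, -0.0038, -0.004], "delta_rot": [0, 0, 0], "grip": 1}, {"linear": [-0.0019, -0.0057, -0.006], "delta_rot": [0, 0, 0], "grip": 1}, {"linear": [-0.0019, -0.0057, -0.006], "delta_rot": [0, 0, 0], "grip": 1}]'

```text
clock: 31.6
ee_pos: [497.2, -141.2, 44.3]
eef_rot: [-3.141, 0.001, 1.254]
contact_force: [-3.5, 15.2, 22.8]
opening: 0.001
```

>>> jog_arm --series '[{"linear": [-0.0006, -0.0015, -0.002], "delta_rot": [0, 0, 0], "grip": 1}, {"linear": [-0.0006, -0.0015, -0.002], "delta_rot": [0, 0, 0], "grip": 1}, {"linear": [0.003, 0.009, 0.008], "delta_rot": [0, 0, 0], "grip": 1}, {"linear": [0.01, 0.03, 0.03], "delta_rot": [0, 0, 0], "grip": 1}, {"linear": [0.01, 0.03, 0.07], "delta_rot": [0, 0, 0], "grip": 1}, {"linear": [0.01, 0.03, 0.11], "delta_rot": [0, 0, 0], "grip": 1}, {"linear": [0.007, 0.02, 0.15], "delta_rot": [0, 0, 0], "grip": 1}, {"linear": [0.007, 0.02, 0.16], "delta_rot": [0, 0, 0], "grip": 1}]'

```text
clock: 32.4
ee_pos: [506.6, -123.0, 209.8]
eef_rot: [3.133, 0.003, 1.254]
contact_force: [1.0, -0.4, 0.5]
opening: 0.003
```

Run:
```python
from h import *
o,R=stat()
c,im=snap('wrist','hh_w');np.save('hh_w.npy',np.r_[c.o,c.R.ravel()])
im=cv2.convertScaleAbs(im,alpha=1.4,beta=15); crop(im,200,130,380,280,4,'pics/hh_wz.png')
s,im2=snap('scene','hh_s'); crop(im2,280,180,420,300,5,'pics/hh_sz.png')
```

```text
t 32.40 tcp [ 506.6 -123.   209.8] F [-144.3  -52.2  209.8] rot [3.133e+00 3.000e-03 1.254e+00] toolx F [-1.    -0.006 -0.003] toolz F [ 0.002  0.009 -1.   ] open 0.003 f [ 1.  -0.4  0.5]
```

View pics/hh_sz.png

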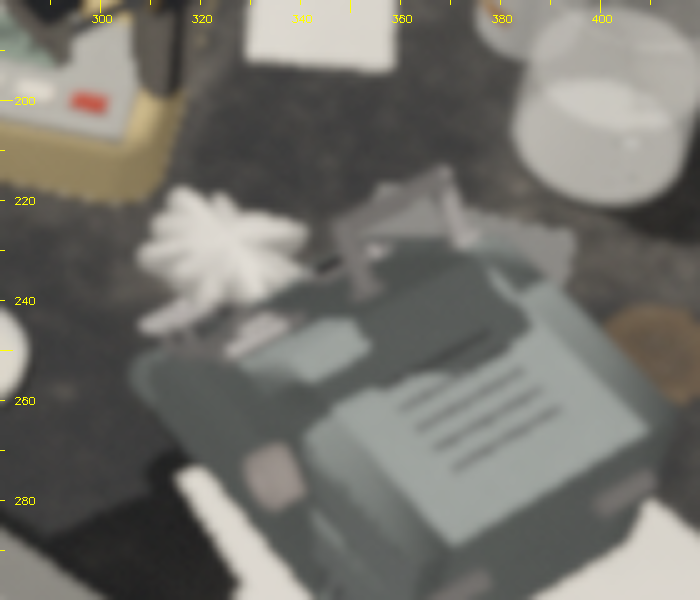

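View pics/hh_wz.png

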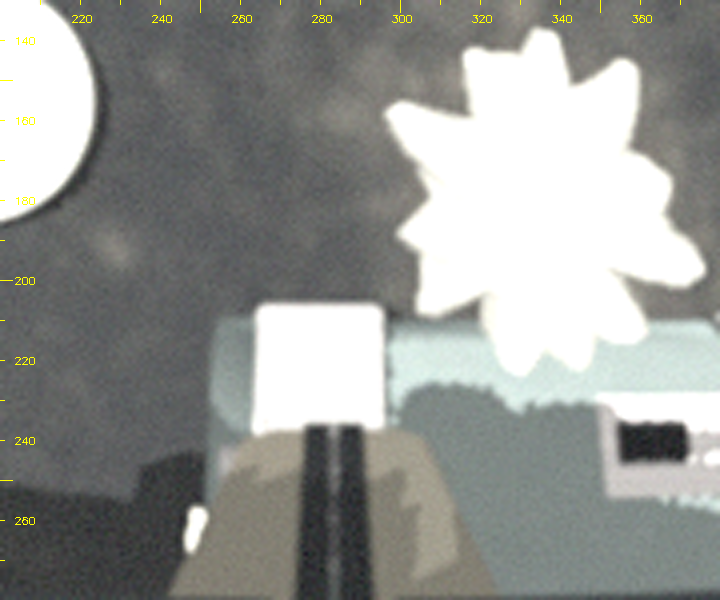

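>>> jog_arm --series '[{"linear": [-0.012, -0.036, 0.01], "delta_rot": [0, 0, 0], "grip": 1}, {"linear": [-0.026, -0.076, 0.02], "delta_rot": [0, 0, 0], "grip": 1}, {"linear": [-0.038, -0.114, 0.03], "delta_rot": [0, 0, 0], "grip": 1}, {"linear": [-0.038, -0.114, 0.03], "delta_rot": [0, 0, 0], "grip": 1}, {"linear": [-0.038, -0.114, 0.03], "delta_rot": [0, 0, 0], "grip": 1}]'

```text
clock: 33.0
ee_pos: [466.5, -235.4, 234.1]
eef_rot: [3.141, -0.001, 1.252]
contact_force: [0.1, -0.6, -0.4]
opening: 0.007
```

Run:
```python
from h import *
o,R=stat()
c,im=snap('wrist','ii_w');np.save('ii_w.npy',np.r_[c.o,c.R.ravel()])
im=cv2.convertScaleAbs(im,alpha=1.2,beta=10); crop(im,220,120,360,260,5,'pics/ii_wz.png')
d=np.array([-.7071,-.7071]);n=np.array([-.7071,.7071]);e=-d
for a in (0,.1,.2,.4):
    p=np.array([-84.2,77.2])+54*(np.cos(a)*d+np.sin(a)*n)
    print('tip',a,p.round(1),c.proj(toW([p[0],-55,p[1]])).round(1))
for s in (27,29.6,31,35,40,45):
    p=np.array([-58,85])+s*e+8*n; print('bar along',s,c.proj(toW([p[0],-78.5,p[1]])).round(1),c.proj(toW([p[0],-55,p[1]])).round(1))
```

```text
t 33.00 tcp [ 466.5 -235.4  234.1] F [-24.9 -54.5 234.1] rot [ 3.141e+00 -1.000e-03  1.252e+00] toolx F [-1.    -0.004  0.001] toolz F [-0.001  0.001 -1.   ] open 0.007 f [ 0.1 -0.6 -0.4]
tip 0 [-122.4   39. ] [283.4  98.9]
tip 0.1 [-126.   43.] [283.4  95.4]
tip 0.2 [-129.2   47.4] [283.5  92.2]
tip 0.4 [-134.2   56.9] [283.5  86.7]
bar along 27 [257.3 178.7] [282.9 178.8]
bar along 29.6 [257.2 181.1] [282.9 181.2]
bar along 31 [257.1 182.3] [282.9 182.4]
bar along 35 [256.9 186. ] [282.9 186.1]
bar along 40 [256.6 190.6] [282.9 190.7]
bar along 45 [256.4 195.3] [282.8 195.5]
```

View pics/ii_wz.png

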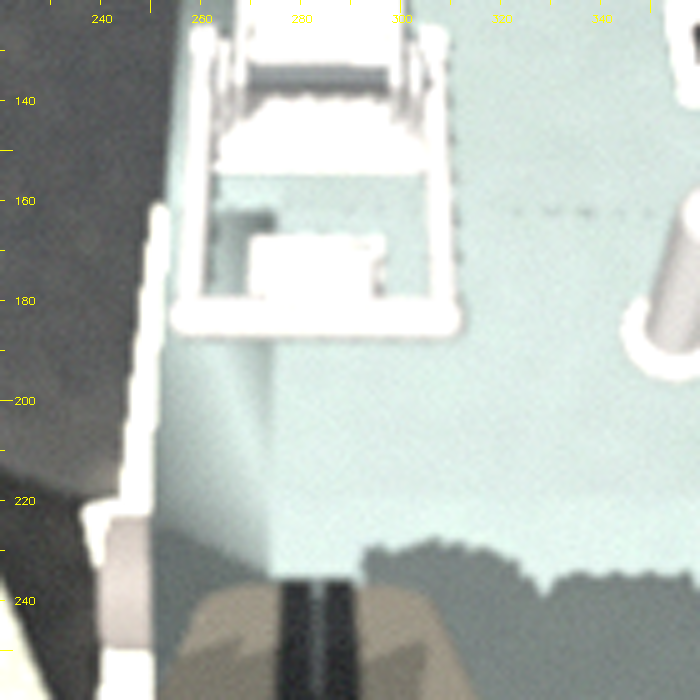

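Run:
```python
from h import *
im=cv2.imread('pics/ii_w.png'); g=(255*(im/255.)**2.2).astype(np.uint8); crop(g,225,70,345,200,6,'pics/ii_wz2.png')
```

```text
(no output)
```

View pics/ii_wz2.png

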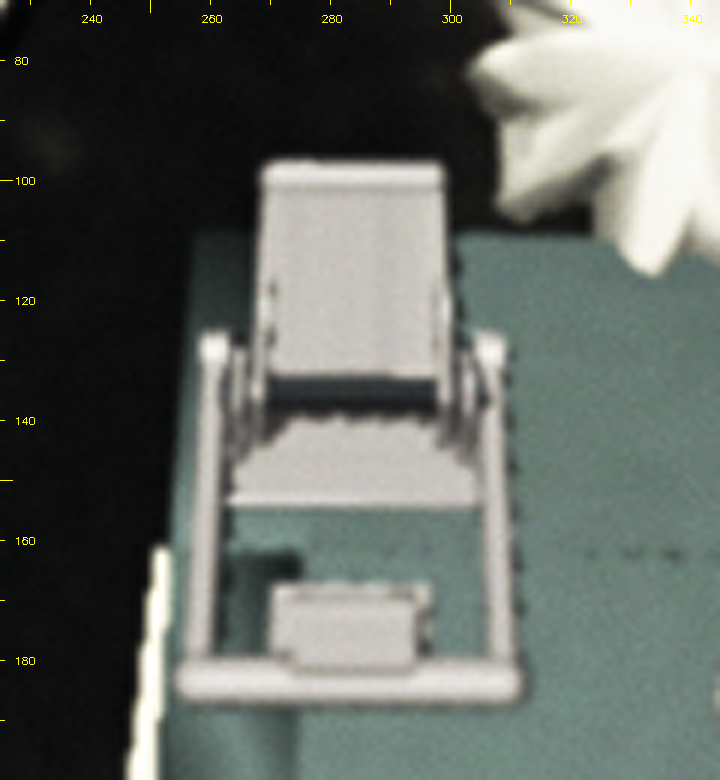

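>>> jog_arm --series '[{"linear": [-0.02, 0.01, 0.03], "delta_rot": [0, 0, 0], "grip": 1}, {"linear": [-0.05, 0.03, 0.07], "delta_rot": [0, 0, 0], "grip": 1}, {"linear": [-0.08, 0.05, 0.1], "delta_rot": [0, 0, 0], "grip": 1}, {"linear": [-0.08, 0.05, 0.1], "delta_rot": [0, 0, 0], "grip": 1}, {"linear": [-0.08, 0.05, 0.1], "delta_rot": [0, 0, 0], "grip": 1}]'

```text
clock: 33.55
ee_pos: [387.1, -183.4, 333.9]
eef_rot: [3.14, -0.001, 1.256]
contact_force: [0.1, 0.4, 0.0]
opening: 0.008
```

Run:
```python
from h import *
np.set_printoptions(precision=1,suppress=True)
o,R=stat()
c,im=snap('wrist','jj_w');np.save('jj_w.npy',np.r_[c.o,c.R.ravel()])
T,t=snap('top','jj_t'); s,im2=snap('scene','jj_s')
crop(im2,130,130,440,310,2,'pics/jj_sz.png'); crop(t,100,150,420,260,2,'pics/jj_tz.png')
for y in(-100,100): print(y,c.proj(toW(np.array([20,y,85]))))
d=np.array([-.7071,-.7071]);n=np.array([-.7071,.7071])
for a in (0,.1,.2):
    p=np.array([-84.2,77.2])+54*(np.cos(a)*d+np.sin(a)*n); print('tip',a,c.proj(toW([p[0],-55,p[1]])).round(1))
```

```text
t 33.55 tcp [ 387.1 -183.4  333.9] F [ -49.  -146.4  333.9] rot [ 3.1 -0.   1.3] toolx F [-1. -0.  0.] toolz F [-0.  0. -1.] open 0.008 f [0.1 0.4 0. ]
-100 [316.7 227.5]
100 [448.2 226.9]
tip 0 [347.5 122.3]
tip 0.1 [348.1 119.8]
tip 0.2 [348.7 117.6]
```

View pics/jj_w.png

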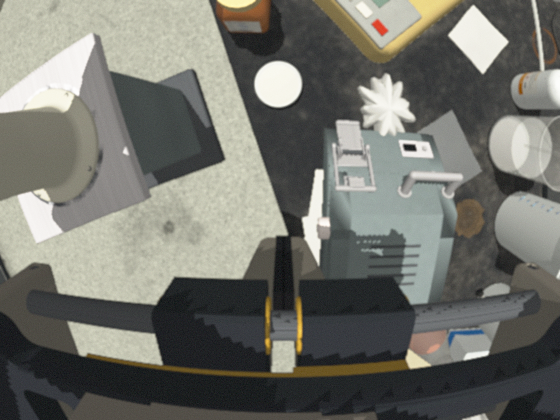

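View pics/jj_sz.png

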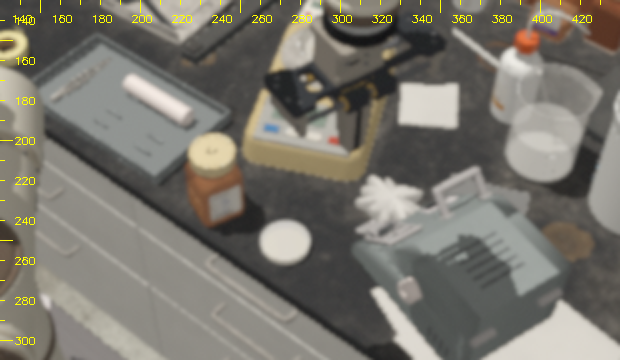

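View pics/jj_tz.png

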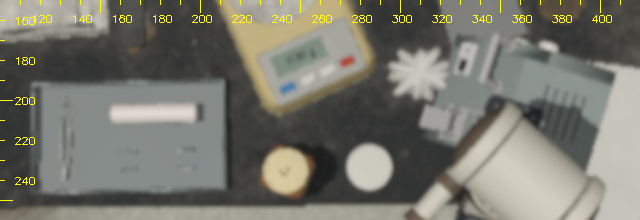

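Run:
```python
from plant import close_job
print(close_job())
```

```text
the job is handed in; nothing more can be done
None
```

The job is done and handed in at about 33.7 s. The furnace is loaded, shut and latched.

**What I did**
- I moved the forceps to the bare end of the tray.
- I set the long tube in the furnace saddles, with about 5 N of contact before I let go, then swung the lid down.
- I flipped the latch loop over the hook and pressed the lever flat.

**What the last checks showed**
- **Tube:** just after release its ends were within about 2 mm of centred. After shutting, its near end still stands out where it should; the far end was not measured again.
- **Lid:** the fingertips met its top at z 130 mm, its height when shut.
- **Latch:** the hook overlaps the loop's bar, and the lever tip sat where a fully flat lever should be in two pictures about half a second apart.
- **Rest of the scene:** the jar and the short tube look unmoved. The arm stood clear of everything, reading about 0 N.

**What went wrong or disagreed**
- My first push on the loop met the bar too high and jammed, reading about 88 N at the wrist. That is under the 120 N limit. It only turned the lever a little further open, so I backed off and the second push went with little force.
- The last press on the lever read about 27 N against its stop. I did not see the over-centre snap as a force peak, so "latched" rests on the pictures.
- The bar appeared about 2 mm further up the slope than it should sit when latched. I put that down to calibration, and I had no direct reading of the keeper's draw.

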